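Get the oak stile from under the painted rails and restack the rails on spacer sticks

TASK

Take the blue rail and then the white rail off the pile and lay them flat, side by side and not on each other, on the black mat; then lay the bare oak stile from underneath into the drilling cradle, down between its red stops. Then put the two painted rails back square and central on the bearers, white below and blue on top as before, but now with the two spacer sticks lying crosswise between them, one towards each end of the blue rail, so that the painted faces stay clear of each other. Lay the parts down rather than dropping them, and do not knock the paint tin.

Things in the scene. Friction and masses are not known exactly. Their poses are not given: they have to be found in the camera images.
- oak_stile: bare pale oak door stile, a bar 340 x 57 x 20 mm (length along its x, width along y), with a dark round 35 mm hinge recess near one end. The longest part, at the bottom of the pile, its ends showing; lying flat on the bearers at the start, roughly parallel to their x axis. Origin: centre of its underside, z up. About 0.27 kg
- white_rail: white painted door rail, a bar 270 x 57 x 20 mm (length along x), at the start lying flat on the oak stile, square over its middle to within about 5 mm. Origin: centre of its underside. About 0.21 kg
- blue_rail: blue painted door rail, a bar 200 x 57 x 20 mm (length along x), at the start lying flat on the white rail, on top of the pile, square over its middle to within about 5 mm. Origin: centre of its underside. About 0.16 kg
- pale_stick: pale plywood spacer stick, 120 x 15 x 15 mm (length along x), at the start lying on the white offcut beside the dark stick. Origin: centre of its underside. About 25 g
- dark_stick: dark wooden spacer stick, 120 x 15 x 15 mm (length along x), otherwise like the pale one; the two are interchangeable. Origin: centre of its underside
- bearers: pile bearers, fixed: a plywood base 260 x 110 x 6 mm with two dark wooden battens on it, each 30 mm wide and 110 mm long, lying along y with their middles 80 mm either side of the centre in x. The batten tops, on which the pile lies, are 26 mm above the origin. Origin: centre of the underside, on the worktop; the pile's parts lie along its x axis, central
- cradle: drilling cradle, fixed: a plywood base 420 x 115 x 9 mm with red stops 12 mm high: four side blocks (each 40 mm long, middles 115 mm either side of the centre) and two end stops. Between them is a pocket 360 mm (x) by 77 mm (y), its floor 9 mm above the origin, its middle free at the sides for the fingers. Origin: centre of the underside, on the worktop
- mat: black rubber bench mat with a thin grey line along each long edge, fixed, 300 x 200 x 5 mm (300 along x): the side area. Two rails fit on it side by side, lengthwise along x, with their middles about 55 mm either side of its centre line. Origin: centre of the underside, on the worktop
- offcut: white-faced board offcut, fixed, 200 (x) x 150 (y) x 12 mm, on which the two sticks lie side by side, about 90 mm apart, roughly along its y axis. Origin: centre of the underside, on the worktop
- paint_tin: closed steel paint tin with a blue band, 84 mm diameter, 88 mm high, standing on the worktop beyond the offcut (about 0.19 m from its centre); a bystander. Origin: centre of its underside
There are look-alikes about, which are no part of the job. Several things have the shape of the blue_rail; the one meant has the colours described above. Of the things shaped like the pale_stick, the plywood one is meant.

How it is judged (in metres and radians):
On the way, in this order (a step that is already met when the one before it is completed fails the run):
1. the blue rail and the white rail both lie flat on the mat, not on each other, released, the oak stile still on the bearers (x of blue_rail in the frame of mat between -0.12 and 0.12 m and y of blue_rail in the frame of mat between -0.085 and 0.085 m and z of blue_rail in the frame of mat between 0.001 and 0.009 m and angle between each of blue_rail, white_rail's own z axis and vertical below 0.06 rad and x of white_rail in the frame of mat between -0.12 and 0.12 m and y of white_rail in the frame of mat between -0.085 and 0.085 m and z of white_rail in the frame of mat between 0.001 and 0.009 m and contact force between each of blue_rail, white_rail and the fingers below 0.05 N and horizontal distance between oak_stile and bearers below 0.03 m), for 0.2 s.
2. the oak stile lies down in the cradle, released, both painted rails still on the mat (x of oak_stile in the frame of cradle between -0.016 and 0.016 m and y of oak_stile in the frame of cradle between -0.015 and 0.015 m and z of oak_stile in the frame of cradle between 0.005 and 0.013 m and angle between each of oak_stile, blue_rail, white_rail's own z axis and vertical below 0.06 rad and angle between the x axis of oak_stile and the x axis of cradle, either way round below 0.15 rad and contact force between oak_stile and the fingers below 0.05 N and x of blue_rail in the frame of mat between -0.12 and 0.12 m and y of blue_rail in the frame of mat between -0.085 and 0.085 m and z of blue_rail in the frame of mat between 0.001 and 0.009 m and x of white_rail in the frame of mat between -0.12 and 0.12 m and y of white_rail in the frame of mat between -0.085 and 0.085 m and z of white_rail in the frame of mat between 0.001 and 0.009 m), for 0.2 s.
3. the white rail lies on the bearers with both sticks crosswise on it, released, the blue rail not yet on them (x of white_rail in the frame of bearers between -0.025 and 0.025 m and y of white_rail in the frame of bearers between -0.018 and 0.018 m and z of white_rail in the frame of bearers between 0.022 and 0.03 m and angle between each of white_rail, blue_rail's own z axis and vertical below 0.06 rad and angle between the x axis of white_rail and the x axis of bearers, either way round below 0.14 rad and z of pale_stick in the frame of white_rail between 0.016 and 0.024 m and y of pale_stick in the frame of white_rail between -0.03 and 0.03 m and angle between the x axis of each of pale_stick, dark_stick and the y axis of white_rail, either way round below 0.3 rad and z of dark_stick in the frame of white_rail between 0.016 and 0.024 m and y of dark_stick in the frame of white_rail between -0.03 and 0.03 m and ((x of pale_stick in the frame of white_rail between 0.03 and 0.12 m and x of dark_stick in the frame of white_rail between -0.12 and -0.03 m) or (x of dark_stick in the frame of white_rail between 0.03 and 0.12 m and x of pale_stick in the frame of white_rail between -0.12 and -0.03 m)) and contact force between each of white_rail, pale_stick, dark_stick and the fingers below 0.05 N and x of blue_rail in the frame of mat between -0.12 and 0.12 m and y of blue_rail in the frame of mat between -0.085 and 0.085 m and z of blue_rail in the frame of mat between 0.001 and 0.009 m), for 0.2 s.
At the end, for the whole second after the job is handed in: oak stile down in the cradle; white rail on the bearers (25 mm along, 18 mm across, 0.14 rad); sticks crosswise on it (0.3 rad), each side of the blue rail's middle, 30-98 mm from it; blue rail on both, over the white (same tolerances), not touching it; all flat, released, at rest (x of oak_stile in the frame of cradle between -0.016 and 0.016 m and y of oak_stile in the frame of cradle between -0.015 and 0.015 m and z of oak_stile in the frame of cradle between 0.005 and 0.013 m and angle between each of oak_stile, white_rail, blue_rail's own z axis and vertical below 0.06 rad and angle between the x axis of oak_stile and the x axis of cradle, either way round below 0.15 rad and x of white_rail in the frame of bearers between -0.025 and 0.025 m and y of white_rail in the frame of bearers between -0.018 and 0.018 m and z of white_rail in the frame of bearers between 0.022 and 0.03 m and angle between the x axis of white_rail and the x axis of bearers, either way round below 0.14 rad and z of pale_stick in the frame of white_rail between 0.016 and 0.024 m and y of pale_stick in the frame of white_rail between -0.03 and 0.03 m and angle between the x axis of each of pale_stick, dark_stick and the y axis of white_rail, either way round below 0.3 rad and z of dark_stick in the frame of white_rail between 0.016 and 0.024 m and y of dark_stick in the frame of white_rail between -0.03 and 0.03 m and ((x of pale_stick in the frame of white_rail between 0.02 and 0.12 m and x of dark_stick in the frame of white_rail between -0.12 and -0.02 m) or (x of dark_stick in the frame of white_rail between 0.02 and 0.12 m and x of pale_stick in the frame of white_rail between -0.12 and -0.02 m)) and z of pale_stick in the frame of blue_rail between -0.019 and -0.011 m and y of pale_stick in the frame of blue_rail between -0.03 and 0.03 m and angle between the x axis of each of pale_stick, dark_stick and the y axis of blue_rail, either way round below 0.3 rad and z of dark_stick in the frame of blue_rail between -0.019 and -0.011 m and y of dark_stick in the frame of blue_rail between -0.03 and 0.03 m and ((x of pale_stick in the frame of blue_rail between 0.03 and 0.098 m and x of dark_stick in the frame of blue_rail between -0.098 and -0.03 m) or (x of dark_stick in the frame of blue_rail between 0.03 and 0.098 m and x of pale_stick in the frame of blue_rail between -0.098 and -0.03 m)) and x of blue_rail in the frame of white_rail between -0.025 and 0.025 m and y of blue_rail in the frame of white_rail between -0.018 and 0.018 m and z of blue_rail in the frame of white_rail between 0.031 and 0.039 m and angle between the x axis of blue_rail and the x axis of white_rail, either way round below 0.14 rad and linear speed of each of oak_stile, white_rail, blue_rail, pale_stick, dark_stick below 0.02 m/s and angular speed of each of oak_stile, white_rail, blue_rail, pale_stick, dark_stick below 0.2 rad/s and contact force between each of oak_stile, white_rail, blue_rail, pale_stick, dark_stick and the fingers below 0.05 N and contact force between blue_rail and white_rail below 0.05 N and contact force between blue_rail and oak_stile below 0.05 N).
It fails at once if the oak stile is dropped (falls free of the fingers faster than 0.7 m/s) (contact force between oak_stile and the fingers below 0.01 N and linear speed of oak_stile above 0.7 m/s).
It fails at once if the white rail is dropped (falls free of the fingers faster than 0.7 m/s) (contact force between white_rail and the fingers below 0.01 N and linear speed of white_rail above 0.7 m/s).
It fails at once if the blue rail is dropped (falls free of the fingers faster than 0.7 m/s) (contact force between blue_rail and the fingers below 0.01 N and linear speed of blue_rail above 0.7 m/s).
It fails at once if the paint tin is knocked (moved over 25 mm or tipped) (distance of paint_tin from where it was at the start of the episode above 0.025 m or angle between paint_tin's own z axis and vertical above 0.3 rad).
It also fails if it takes over 152 s, if anything falls off the work surface, if the arm or the gripper's body presses on something with over 40 N, if the wrist force passes 120 N, or if a joint passes its speed limit or range.

ROBOT

A 6-joint arm with a two-finger parallel gripper is mounted at the origin on the work surface. World frame = base frame: x ahead of the robot, y to its left, z up, the work surface at z = 0. Lengths are in mm, angles in rad, forces in N, time in s.
With the tool pointing down it reaches from about 350 to 975 mm from the base axis. Payload 7.1 kg.
Tool frame: the origin (TCP) lies midway between the tips of the shut fingers; the grasp point (between the pads) lies ctrl.grip_point_offset behind it (ctrl.grip_point_offset is the distance from the TCP to the grasp point, in mm); z points along the fingers, y is the line along which they close (so a half turn about z gives the same grasp; the last joint's range is limited). The gripper opens to 88 mm and grips with 3 to 60 N. Pads are 20 mm wide; open, the fingers measure 115 mm over their backs; the gripper's body (75 mm by 178 mm) begins 61 mm behind the grasp point.
Start: joints at [-1.297, 0.423, 1.63, -0, 1.089, -0.019], TCP at [180.414, -598.377, 222.675] pointing down, gripper open.
Joint ranges: [-3, 3], [-0.9, 2.11], [0.09, 2.58], [-1.31, 4.45], [0.11, 2.69], [-2.54, 2.54]. Speed limits (rad/s): [2.39, 2.39, 3.01, 3.14, 3.14, 3.14].

INTERFACE

Orientations are given as a rotation vector (axis times angle).
In Python, from workcell import ctrl gives the robot as it stands.
- The arm moves only by the tool apply_moves, never from a script. Its argument "targets" is a list of rows, each an object of numbers: "tx", "ty", "tz": the shift along the world's x, y, z in m; "spin": the turn about the world's z in degrees. In form: [{"tx": .., "ty": .., "tz": .., "spin": ..}, ...]. A call has exactly 8 rows; each row is the pose to reach, as a shift and turn from the pose commanded when the call began; what a row does not reach only later rows make up. A row lasts 1/10 s, in which the tool goes at most 50 mm and 8.59 degrees, less where a joint would pass 70% of its speed; a pose out of reach is approached as far as the arm can. A call with a gripper value outside its range is refused whole. "gripper" is the closure, from -1 (fully open) to 1 (shut), set as the call begins (left out, the last holds). The fingers move at their own pace and stop on an object; the grip force is fixed at half the most. Time passes only in rows, so rows that repeat a pose let the fingers close, or fill a call up. It gives the time, the measured TCP pose, the force, the opening and the grip force at its end, in the units of the state.
- ctrl.get_obs(): the state, without advancing time (a new reading comes with each control period).
- ctrl.get_image(name): name is "side" or "top"; returns the picture (480x640x3 uint8, red, green, blue); there is no depth.
- ctrl.get_calibration(name): a dict with "fov_y" (degrees; the focal length in pixels is half the picture's height over the tangent of half this angle, whatever the lens; pixels are square), "cx", "cy" (the principal point, pixels), "rvec" (rotation vector, rad) and "tvec" (3), from world to camera coordinates, as OpenCV has them. Camera axes: x right, y down, z forward; pixel columns grow to the right and rows downward; lengths in mm; the calibration is good to about 2 mm. A picture is of the moment at which its call begins. get_calibration takes no time and is no camera call.
- ctrl.close_job(): hands the job in; it is judged then, once.
Trained networks look in the newest picture that a camera, given by its name, has taken for a name from the list of things; names that differ only in an ending like _2 or _b are one class to them, and where a whole thing is asked for, a point or a joint stands for the part that bears it (a point fixed in the world has none). Each returns a list of dicts, best first, with "score" (0 to 1); they miss things now and then, are a little off and sometimes report something else, mostly with a low value. They report only what shows in the picture. A call takes as long as a camera call. They do not tell look-alikes from the thing itself.
- ctrl.outline_of(name, camera): "pixels" (480x640 bool, what is visible of it) and "box" ([left, top, right, bottom] in pixels, round what is visible of it).
- ctrl.pinpoint(name, camera): "uv" ([column, row] in pixels: a listed point, or the origin of a listed thing).
The state is a dict: "t": time; "qpos": joint angles; "qvel": joint speeds; "joint_torque": joint torques, N m; "ee_pos": TCP position; "orientation": TCP orientation; "ft_force": force on the tool from outside, world axes, zero at the start; "moment": the same for the moment, N m; "width": finger opening in mm; "grasp_force": force on a finger pad.
Only numpy, scipy, OpenCV 4.12 (cv2) and the standard library are available. Lean on these libraries where they do the work, as an engineer would, in place of code of your own. Each camera call takes 0.05 s, during which the arm holds its last target. There are 200 camera calls.

## Working session

There is one attempt and no reset: what is moved stays moved. The work goes in short steps, Python scripts to look and compute and a tool call to move; the robot and the scene stay as the last step left them, time stands still between calls to the robot, and variables do not carry over. Pictures are saved under pics/ and viewed, at most 14 in all, crops included, and the job is handed in when it is done.

Besides the shell and the picture viewer there is one more tool, called after "Request:" as name(argument=value, ...), one argument or row to a line, values as JSON. apply_moves: Moves the arm, as the interface text tells. Its arguments: {"type":"object","properties":{"targets":{"type":"array"},"gripper":{"type":"number"}},"required":["targets"]}

```bash
mkdir -p pics; cat > h.py <<'E'
import numpy as np, cv2
from workcell import ctrl
def cal(n):
    c=ctrl.get_calibration(n); f=240/np.tan(np.radians(c['fov_y'])/2)
    K=np.array([[f,0,c['cx']],[0,f,c['cy']],[0,0,1.]]); R=cv2.Rodrigues(np.array(c['rvec'],float))[0]
    return K,R,np.array(c['tvec'],float).ravel()
def ray(n,uv,z):
    K,R,t=cal(n); d=R.T@np.linalg.inv(K)@np.array([uv[0],uv[1],1.]); o=-R.T@t
    return o+d*(z-o[2])/d[2]
def proj(n,p):
    K,R,t=cal(n); q=K@(R@np.array(p,float)+t); return q[:2]/q[2]
def rect(n,mask,z):
    "fit rectangle of mask projected at height z -> centre, (L,W), angle deg of the long side"
    cs,_=cv2.findContours(mask.astype(np.uint8),cv2.RETR_EXTERNAL,cv2.CHAIN_APPROX_NONE)
    c=max(cs,key=cv2.contourArea)[:,0,:]
    P=np.array([ray(n,p,z)[:2] for p in c],np.float32)
    (x,y),(w,h),a=cv2.minAreaRect(P)
    if w<h: w,h,a=h,w,a+90
    return np.round([x,y,w,h,(a+90)%180-90],1)
def save(n,name):
    im=ctrl.get_image(n); cv2.imwrite(f'pics/{name}.png',im[:,:,::-1]); return im
E
python3 - <<'E'
from h import *
for n in ('top','side'):
    save(n,n+'0'); K,R,t=cal(n); print(n,K[0,0],K[:2,2],-R.T@t)
H=dict(oak_stile=46,white_rail=66,blue_rail=86,pale_stick=27,dark_stick=27,bearers=26,cradle=9,mat=5,offcut=12,paint_tin=88)
for k,z in H.items():
    for n in ('top',):
        for o in ctrl.outline_of(k,n)[:3]:
            print(n,k,round(o['score'],2),np.round(o['box']),rect(n,o['pixels'],z))
print(ctrl.grip_point_offset,ctrl.get_obs())
E
```

```text
top 569.24972974423 [308.71236069 244.8001431 ] [ 234.65987467  -19.72543807 1567.91582904]
side 483.3471525358087 [314.75991791 239.60823634] [ 49.83771559 636.45106338 985.74977277]
top oak_stile 0.94 [431. 178. 468. 301.] [ 348.5 -388.8   61.1   38.7  -86.3]
top white_rail 0.91 [433. 185. 465. 288.] [ 386.8 -381.6   58.    39.7  -89.9]
top blue_rail 0.85 [412. 319. 436. 346.] [ 237.  -297.4   80.4   60.6   -9.7]
top blue_rail 0.73 [436. 194. 464. 274.] [ 504.8 -367.   201.5   61.4    5.1]
top pale_stick 0.81 [151. 250. 195. 258.] [458.2 369.8 117.3  14.7  86.2]
top pale_stick 0.74 [164. 348. 211. 362.] [184.3 330.9 121.3  15.4 -81.2]
top dark_stick 0.55 [170. 220. 206. 229.] [539.6 346.7 119.6  19.7  90. ]
top bearers 0.65 [420. 192. 475. 286.] [ 493.8 -332.7  259.8   31.9    6.1]
top cradle 0.96 [319. 157. 379. 312.] [ 512.7 -103.8  420.2  115.2   -7. ]
top cradle 0.54 [223. 188. 302. 291.] [500.4 133.  299.5 199.9  -3. ]
top mat 0.82 [224. 186. 303. 293.] [501.  133.3 300.6 199.7  -3.1]
top offcut 0.67 [149. 201. 221. 278.] [502.5 357.3 201.9 152.7 -11. ]
top paint_tin 0.94 [178. 150. 211. 189.] [677.  316.8 109.5  84.1  45.3]
18.700000000000003 {'t': 0.6, 'qpos': array([-1.29698483e+00,  4.23083789e-01,  1.62990986e+00,  2.37903510e-05,
        1.08859211e+00, -1.89763689e-02]), 'qvel': array([-0.00034399, -0.001529  , -0.00092153,  0.00065521, -0.0004998 ,
        0.00041543]), 'joint_torque': array([-7.11645748e-05, -5.44296885e+01, -2.73934489e+01,  6.43487996e-02,
        1.70052593e-02, -1.96159607e-05]), 'ee_pos': array([ 180.42921831, -598.37082633,  222.68131125]), 'orientation': array([3.10798711e+00, 4.58251377e-01, 3.42183486e-05]), 'ft_force': array([-0.67035231,  0.00587981, -0.28082884]), 'moment': array([0.0087424 , 0.02059215, 0.00376583]), 'grasp_force': 0.0, 'width': 87.94269475859677}
```

View pics/top0.png

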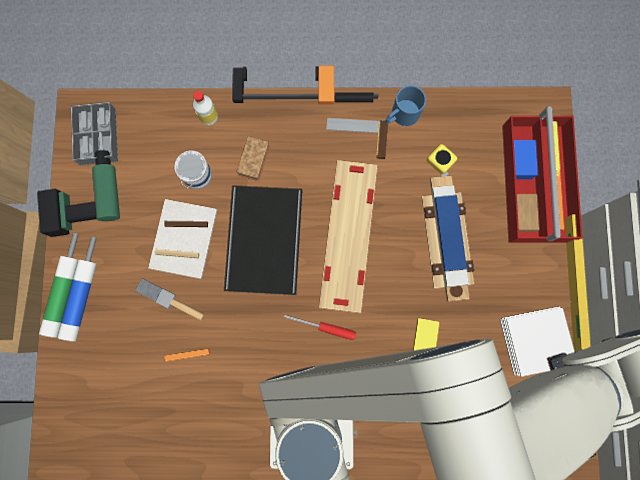

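View pics/side0.png

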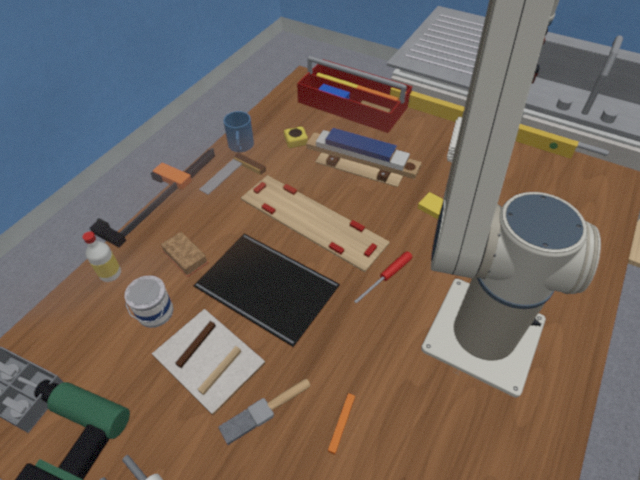

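The top view shows the pile at px (450,235) with blue on top, the cradle at (350,235), the mat at (263,240), and the offcut at (182,238) with the dark stick at (187,224) and pale stick at (177,254). The tin is at (192,168). The orange stick and the yellow pad are look-alikes. Next I'll refine the poses by silhouette fits in both cameras.

```bash
cat >> h.py <<'E'
from scipy.optimize import minimize
D=dict(oak_stile=[(0,0,340,57,0,20)],white_rail=[(0,0,270,57,0,20)],blue_rail=[(0,0,200,57,0,20)],
 pale_stick=[(0,0,120,15,0,15)],dark_stick=[(0,0,120,15,0,15)],mat=[(0,0,300,200,0,5)],offcut=[(0,0,200,150,0,12)],
 cradle=[(0,0,420,115,0,9)],bearers=[(0,0,260,110,0,6),(80,0,30,110,6,26),(-80,0,30,110,6,26)])
def sil(n,boxes,p,z0):
    S=4; m=np.zeros((480*S,640*S),np.uint8); c,s=np.cos(np.radians(p[2])),np.sin(np.radians(p[2]))
    K,R,t=cal(n)
    for (bx,by,L,W,a,b) in boxes:
        q=np.array([[bx+i*L/2,by+j*W/2,h] for i in(-1,1) for j in(-1,1) for h in(a,b)])
        w=np.c_[p[0]+c*q[:,0]-s*q[:,1],p[1]+s*q[:,0]+c*q[:,1],z0+q[:,2]]
        u=(K@(R@w.T+t[:,None])); u=(u[:2]/u[2]).T
        cv2.fillConvexPoly(m,np.round(cv2.convexHull((u*S+S/2-.5).astype(np.float32))).astype(np.int32),255)
    return cv2.resize(m,(640,480),interpolation=cv2.INTER_AREA)/255.
def fit(name,masks,init,z0,ignore={}):
    def cost(p):
        e=0
        for n,m in masks.items():
            s=sil(n,D[name],p,z0); d=np.abs(s-m); k=np.maximum(s,m)
            if n in ignore: d=d*~ignore[n]; k=k*~ignore[n]
            e+=d.sum()/k.sum()
        return e/len(masks)
    i=np.array(init,float); r=minimize(cost,i,method='Nelder-Mead',options=dict(initial_simplex=[i,i+[8,0,0],i+[0,8,0],i+[0,0,6]],maxfev=120))
    return np.round(r.x,1),round(r.fun,3)
def mask(name,cam,xy,z):
    "outline whose mean lies nearest the expected place"
    u=proj(cam,[*xy,z]); L=[o for o in ctrl.outline_of(name,cam) if o['score']>.3]
    L=[(np.hypot(*(np.argwhere(o['pixels']).mean(0)[::-1]-u)),o['pixels']) for o in L]
    return min(L,key=lambda a:a[0])[1] if L and min(L,key=lambda a:a[0])[0]<25 else None
def locate(name,init,z0,cams=('top','side'),take=True,ignore={}):
    for c in cams:
        if take: ctrl.get_image(c)
    out={}
    for c in cams:
        m=mask(name,c,init[:2],z0+10)
        if m is not None: out[c]=m
    for c in out: print(name,c,*fit(name,{c:out[c]},init,z0,ignore))
E
python3 - <<'E'
from h import *
I=dict(blue_rail=(505,-367,5,66),pale_stick=(458,370,86,12),dark_stick=(540,347,90,12),cradle=(512,-104,-7,0),mat=(501,133,-3,0))
for k,v in I.items(): locate(k,v[:3],v[3],take=False)
ig={}
for c in('top','side'):
    m=np.zeros((480,640),bool)
    for k in('oak_stile','white_rail','blue_rail'):
        for o in ctrl.outline_of(k,c):
            if np.hypot(*(np.argwhere(o['pixels']).mean(0)[::-1]-proj(c,[505,-367,60])))<70: m|=o['pixels']
    ig[c]=cv2.dilate(m.astype(np.uint8),np.ones((5,5)))>0
locate('bearers',(500,-367,5),0,take=False,ignore=ig)
for k,h in (('white_rail',46),('oak_stile',26)):
    o=ctrl.outline_of(k,'top')[0]['pixels']; P=np.array([ray('top',p[::-1],h+20)[:2] for p in np.argwhere(o)],np.float32)
    print(k,cv2.minAreaRect(P))
E
```

```text
blue_rail top [ 506.2 -369.8    5.5] 0.046
blue_rail side [ 505.2 -368.8    6. ] 0.053
pale_stick top [459.2 373.3  85.4] 0.285
pale_stick side [455.9 371.4  85.3] 0.107
dark_stick top [541.4 347.2  89.7] 0.2
dark_stick side [539.2 350.   90. ] 0.13
cradle top [ 513.2 -103.9   -7. ] 0.02
cradle side [ 511.9 -104.    -7. ] 0.041
mat top [501.7 133.6  -3.1] 0.023
mat side [498.7 133.9  -3.1] 0.016
bearers top [ 501.4 -378.3    5.9] 0.069
bearers side [ 498.3 -380.5    5.5] 0.044
white_rail ((501.220458984375, -370.8500671386719), (271.2877197265625, 58.28420639038086), 5.8338541984558105)
oak_stile ((499.12408447265625, -372.6661071777344), (341.1315002441406, 61.541805267333984), 6.0735015869140625)
```

Request:
apply_moves(
  targets=[
    {"tx": 0.037, "ty": 0.026, "tz": 0, "spin": -1.4},
    {"tx": 0.074, "ty": 0.052, "tz": 0, "spin": -2.8},
    {"tx": 0.111, "ty": 0.078, "tz": 0, "spin": -4.2},
    {"tx": 0.148, "ty": 0.104, "tz": 0, "spin": -5.6},
    {"tx": 0.185, "ty": 0.13, "tz": 0, "spin": -7},
    {"tx": 0.222, "ty": 0.156, "tz": 0, "spin": -8.4},
    {"tx": 0.259, "ty": 0.182, "tz": 0, "spin": -9.8},
    {"tx": 0.296, "ty": 0.208, "tz": 0, "spin": -11.1},
  ],
  gripper=-1,
)

```text
t: 2.4
ee_pos: [477.8, -389.1, 222.8]
orientation: [3.138, 0.154, 0.0]
ft_force: [-0.0, -0.6, 0.1]
width: 87.6
grasp_force: 0.0
```

Request:
apply_moves(
  targets=[
    {"tx": 0.029, "ty": 0.021, "tz": 0, "spin": 0},
    {"tx": 0.029, "ty": 0.021, "tz": -0.04, "spin": 0},
    {"tx": 0.029, "ty": 0.021, "tz": -0.08, "spin": 0},
    {"tx": 0.029, "ty": 0.021, "tz": -0.115, "spin": 0},
    {"tx": 0.029, "ty": 0.021, "tz": -0.14, "spin": 0},
    {"tx": 0.029, "ty": 0.021, "tz": -0.15, "spin": 0},
    {"tx": 0.029, "ty": 0.021, "tz": -0.154, "spin": 0},
    {"tx": 0.029, "ty": 0.021, "tz": -0.154, "spin": 0},
  ],
)

```text
t: 3.2
ee_pos: [505.8, -369.7, 69.2]
orientation: [3.137, 0.155, 0.001]
ft_force: [0.2, -0.2, 1.0]
width: 88.0
grasp_force: 0.0
```

Request:
apply_moves(
  targets=[
    {"tx": 0},
    {"tx": 0},
    {"tx": 0},
    {"tx": 0},
    {"tx": 0},
    {"tx": 0},
    {"tx": 0},
    {"tx": 0},
  ],
  gripper=1,
)

```text
validation failed for argument at $.ta...
```

Request:
apply_moves(
  targets=[
    {"tz": 0.005},
    {"tz": 0.015},
    {"tz": 0.03},
    {"tz": 0.05},
    {"tz": 0.075},
    {"tz": 0.1},
    {"tz": 0.11},
    {"tz": 0.11},
  ],
)

```text
validation failed for argument at $.ta...
```

All four numbers are required in each row.

Request:
apply_moves(
  targets=[
    {"tx": 0, "ty": 0, "tz": 0, "spin": 0},
    {"tx": 0, "ty": 0, "tz": 0, "spin": 0},
    {"tx": 0, "ty": 0, "tz": 0, "spin": 0},
    {"tx": 0, "ty": 0, "tz": 0, "spin": 0},
    {"tx": 0, "ty": 0, "tz": 0, "spin": 0},
    {"tx": 0, "ty": 0, "tz": 0, "spin": 0},
    {"tx": 0, "ty": 0, "tz": 0, "spin": 0},
    {"tx": 0, "ty": 0, "tz": 0, "spin": 0},
  ],
  gripper=1,
)

```text
t: 4.0
ee_pos: [505.6, -369.4, 69.2]
orientation: [3.138, 0.155, 0.0]
ft_force: [-1.0, 1.1, 5.9]
width: 56.7
grasp_force: 30.0
```

Request:
apply_moves(
  targets=[
    {"tx": 0, "ty": 0, "tz": 0.005, "spin": 0},
    {"tx": 0, "ty": 0, "tz": 0.015, "spin": 0},
    {"tx": 0, "ty": 0, "tz": 0.03, "spin": 0},
    {"tx": 0, "ty": 0, "tz": 0.05, "spin": 0},
    {"tx": 0, "ty": 0, "tz": 0.075, "spin": 0},
    {"tx": 0, "ty": 0, "tz": 0.1, "spin": 0},
    {"tx": 0, "ty": 0, "tz": 0.11, "spin": 0},
    {"tx": 0, "ty": 0, "tz": 0.11, "spin": 0},
  ],
)

```text
t: 4.8
ee_pos: [506.3, -370.1, 180.9]
orientation: [3.135, 0.155, 0.005]
ft_force: [0.9, -0.3, -2.5]
width: 56.4
grasp_force: 30.0
```

Request:
apply_moves(
  targets=[
    {"tx": 0, "ty": 0.03, "tz": 0, "spin": -1.1},
    {"tx": 0, "ty": 0.075, "tz": 0, "spin": -2.2},
    {"tx": 0, "ty": 0.12, "tz": 0, "spin": -3.3},
    {"tx": 0, "ty": 0.165, "tz": 0, "spin": -4.4},
    {"tx": 0, "ty": 0.21, "tz": 0, "spin": -5.5},
    {"tx": 0, "ty": 0.255, "tz": 0, "spin": -6.6},
    {"tx": -0.001, "ty": 0.3, "tz": 0, "spin": -7.7},
    {"tx": -0.002, "ty": 0.345, "tz": 0, "spin": -8.8},
  ],
)

```text
t: 5.6
ee_pos: [502.3, -22.6, 177.6]
orientation: [-3.14, 0.087, 0.003]
ft_force: [0.3, 0.5, -1.8]
width: 57.0
grasp_force: 30.0
```

Request:
apply_moves(
  targets=[
    {"tx": 0, "ty": 0.045, "tz": 0, "spin": 0},
    {"tx": 0, "ty": 0.09, "tz": 0, "spin": 0},
    {"tx": 0, "ty": 0.135, "tz": 0, "spin": 0},
    {"tx": 0, "ty": 0.175, "tz": 0, "spin": 0},
    {"tx": 0, "ty": 0.205, "tz": -0.01, "spin": 0},
    {"tx": 0, "ty": 0.213, "tz": -0.03, "spin": 0},
    {"tx": 0, "ty": 0.213, "tz": -0.06, "spin": 0},
    {"tx": 0, "ty": 0.213, "tz": -0.09, "spin": 0},
  ],
)

```text
t: 6.4
ee_pos: [502.7, 189.1, 87.0]
orientation: [3.14, -0.083, -0.001]
ft_force: [0.3, -0.1, -2.8]
width: 56.7
grasp_force: 30.0
```

Request:
apply_moves(
  targets=[
    {"tx": 0, "ty": 0, "tz": -0.025, "spin": 0},
    {"tx": 0, "ty": 0, "tz": -0.045, "spin": 0},
    {"tx": 0, "ty": 0, "tz": -0.06, "spin": 0},
    {"tx": 0, "ty": 0, "tz": -0.068, "spin": 0},
    {"tx": 0, "ty": 0, "tz": -0.073, "spin": 0},
    {"tx": 0, "ty": 0, "tz": -0.077, "spin": 0},
    {"tx": 0, "ty": 0, "tz": -0.08, "spin": 0},
    {"tx": 0, "ty": 0, "tz": -0.08, "spin": 0},
  ],
)

```text
t: 7.2
ee_pos: [503.6, 188.7, 8.9]
orientation: [-3.14, 0.086, -0.001]
ft_force: [-0.2, 0.2, -1.9]
width: 56.5
grasp_force: 30.0
```

Request:
apply_moves(
  targets=[
    {"tx": 0, "ty": 0, "tz": -0.0005, "spin": 0},
    {"tx": 0, "ty": 0, "tz": -0.0005, "spin": 0},
    {"tx": 0, "ty": 0, "tz": -0.0005, "spin": 0},
    {"tx": 0, "ty": 0, "tz": -0.0005, "spin": 0},
    {"tx": 0, "ty": 0, "tz": -0.0005, "spin": 0},
    {"tx": 0, "ty": 0, "tz": -0.0005, "spin": 0},
    {"tx": 0, "ty": 0, "tz": -0.0005, "spin": 0},
    {"tx": 0, "ty": 0, "tz": -0.0005, "spin": 0},
  ],
  gripper=-1,
)

```text
t: 8.0
ee_pos: [503.4, 188.6, 8.2]
orientation: [3.14, -0.085, -0.0]
ft_force: [0.4, -0.1, 0.3]
width: 87.7
grasp_force: 0.0
```

Request:
apply_moves(
  targets=[
    {"tx": 0, "ty": 0, "tz": 0.01, "spin": 0},
    {"tx": 0, "ty": 0, "tz": 0.03, "spin": 0},
    {"tx": 0, "ty": 0, "tz": 0.06, "spin": 0},
    {"tx": 0, "ty": 0, "tz": 0.1, "spin": 0},
    {"tx": 0, "ty": 0, "tz": 0.14, "spin": 0},
    {"tx": 0, "ty": 0, "tz": 0.17, "spin": 0},
    {"tx": 0, "ty": 0, "tz": 0.18, "spin": 0},
    {"tx": 0, "ty": 0, "tz": 0.18, "spin": 0},
  ],
)

```text
t: 8.8
ee_pos: [504.2, 188.9, 189.8]
orientation: [-3.139, 0.086, -0.005]
ft_force: [1.0, 0.3, 0.4]
width: 87.7
grasp_force: 0.0
```

```bash
python3 - <<'E'
from h import *
locate('blue_rail',(503,189,-3),5)
locate('white_rail',(501,-371,6),46,take=False)
save('side','side1')
E
```

```text
blue_rail side [501.9 187.5  -3.2] 0.044
white_rail top [ 502.8 -371.6    5.1] 0.082
white_rail side [ 499.6 -371.5    6.4] 0.044
```

Request:
apply_moves(
  targets=[
    {"tx": 0, "ty": -0.045, "tz": 0, "spin": 1.1},
    {"tx": 0, "ty": -0.09, "tz": 0, "spin": 2.2},
    {"tx": 0, "ty": -0.135, "tz": 0, "spin": 3.3},
    {"tx": 0, "ty": -0.18, "tz": 0, "spin": 4.4},
    {"tx": 0, "ty": -0.225, "tz": 0, "spin": 5.5},
    {"tx": 0, "ty": -0.27, "tz": 0, "spin": 6.6},
    {"tx": -0.001, "ty": -0.315, "tz": 0, "spin": 7.7},
    {"tx": -0.002, "ty": -0.36, "tz": 0, "spin": 8.9},
  ],
)

```text
t: 9.95
ee_pos: [500.9, -173.1, 187.5]
orientation: [-3.137, -0.16, 0.001]
ft_force: [1.0, 0.4, -0.1]
width: 88.0
grasp_force: 0.0
```

Request:
apply_moves(
  targets=[
    {"tx": 0, "ty": -0.045, "tz": 0, "spin": 0},
    {"tx": 0, "ty": -0.09, "tz": 0, "spin": 0},
    {"tx": 0, "ty": -0.135, "tz": 0, "spin": 0},
    {"tx": 0, "ty": -0.175, "tz": 0, "spin": 0},
    {"tx": 0, "ty": -0.2, "tz": -0.01, "spin": 0},
    {"tx": 0, "ty": -0.2, "tz": -0.04, "spin": 0},
    {"tx": 0, "ty": -0.2, "tz": -0.075, "spin": 0},
    {"tx": 0, "ty": -0.2, "tz": -0.105, "spin": 0},
  ],
)

```text
t: 10.75
ee_pos: [500.6, -371.3, 80.8]
orientation: [-3.137, -0.157, 0.002]
ft_force: [0.1, 0.3, 0.4]
width: 87.8
grasp_force: 0.0
```

Request:
apply_moves(
  targets=[
    {"tx": 0, "ty": 0, "tz": -0.015, "spin": 0},
    {"tx": 0, "ty": 0, "tz": -0.025, "spin": 0},
    {"tx": 0, "ty": 0, "tz": -0.031, "spin": 0},
    {"tx": 0, "ty": 0, "tz": -0.034, "spin": 0},
    {"tx": 0, "ty": 0, "tz": -0.034, "spin": 0},
    {"tx": 0, "ty": 0, "tz": -0.034, "spin": 0},
    {"tx": 0, "ty": 0, "tz": -0.034, "spin": 0},
    {"tx": 0, "ty": 0, "tz": -0.034, "spin": 0},
  ],
)

```text
t: 11.55
ee_pos: [501.7, -371.6, 49.8]
orientation: [3.137, 0.158, 0.001]
ft_force: [-0.2, 0.3, 0.3]
width: 88.1
grasp_force: 0.0
```

Request:
apply_moves(
  targets=[
    {"tx": 0, "ty": 0, "tz": 0, "spin": 0},
    {"tx": 0, "ty": 0, "tz": 0, "spin": 0},
    {"tx": 0, "ty": 0, "tz": 0, "spin": 0},
    {"tx": 0, "ty": 0, "tz": 0, "spin": 0},
    {"tx": 0, "ty": 0, "tz": 0, "spin": 0},
    {"tx": 0, "ty": 0, "tz": 0, "spin": 0},
    {"tx": 0, "ty": 0, "tz": 0, "spin": 0},
    {"tx": 0, "ty": 0, "tz": 0, "spin": 0},
  ],
  gripper=1,
)

```text
t: 12.35
ee_pos: [501.4, -371.3, 49.1]
orientation: [-3.137, -0.158, 0.0]
ft_force: [0.1, 0.4, 0.3]
width: 56.9
grasp_force: 30.0
```

Request:
apply_moves(
  targets=[
    {"tx": 0, "ty": 0, "tz": 0.005, "spin": 0},
    {"tx": 0, "ty": 0, "tz": 0.015, "spin": 0},
    {"tx": 0, "ty": 0, "tz": 0.03, "spin": 0},
    {"tx": 0, "ty": 0, "tz": 0.05, "spin": 0},
    {"tx": 0, "ty": 0, "tz": 0.075, "spin": 0},
    {"tx": 0, "ty": 0.01, "tz": 0.1, "spin": 0},
    {"tx": 0, "ty": 0.03, "tz": 0.11, "spin": 0},
    {"tx": 0, "ty": 0.06, "tz": 0.11, "spin": 0},
  ],
)

```text
t: 13.15
ee_pos: [502.5, -311.7, 161.8]
orientation: [3.135, 0.156, 0.006]
ft_force: [0.7, 0.2, -2.6]
width: 56.7
grasp_force: 30.0
```

Request:
apply_moves(
  targets=[
    {"tx": 0, "ty": 0.04, "tz": 0, "spin": -1.1},
    {"tx": 0, "ty": 0.085, "tz": 0, "spin": -2.2},
    {"tx": 0, "ty": 0.13, "tz": 0, "spin": -3.3},
    {"tx": 0, "ty": 0.175, "tz": 0, "spin": -4.4},
    {"tx": -0.001, "ty": 0.22, "tz": 0, "spin": -5.5},
    {"tx": -0.002, "ty": 0.265, "tz": 0, "spin": -6.6},
    {"tx": -0.003, "ty": 0.31, "tz": 0, "spin": -7.7},
    {"tx": -0.004, "ty": 0.35, "tz": 0, "spin": -8.9},
  ],
)

```text
t: 13.95
ee_pos: [496.1, 41.3, 159.5]
orientation: [-3.14, 0.086, 0.0]
ft_force: [0.4, -0.5, -2.4]
width: 56.7
grasp_force: 30.0
```

Request:
apply_moves(
  targets=[
    {"tx": 0, "ty": 0.025, "tz": 0, "spin": 0},
    {"tx": 0, "ty": 0.037, "tz": -0.005, "spin": 0},
    {"tx": 0, "ty": 0.04, "tz": -0.02, "spin": 0},
    {"tx": 0, "ty": 0.04, "tz": -0.045, "spin": 0},
    {"tx": 0, "ty": 0.04, "tz": -0.075, "spin": 0},
    {"tx": 0, "ty": 0.04, "tz": -0.1, "spin": 0},
    {"tx": 0, "ty": 0.04, "tz": -0.12, "spin": 0},
    {"tx": 0, "ty": 0.04, "tz": -0.13, "spin": 0},
  ],
)

```text
t: 14.75
ee_pos: [495.9, 78.1, 27.4]
orientation: [3.14, -0.086, -0.005]
ft_force: [-0.2, 0.4, -2.9]
width: 56.3
grasp_force: 30.0
```

Request:
apply_moves(
  targets=[
    {"tx": 0, "ty": 0, "tz": -0.006, "spin": 0},
    {"tx": 0, "ty": 0, "tz": -0.01, "spin": 0},
    {"tx": 0, "ty": 0, "tz": -0.014, "spin": 0},
    {"tx": 0, "ty": 0, "tz": -0.017, "spin": 0},
    {"tx": 0, "ty": 0, "tz": -0.019, "spin": 0},
    {"tx": 0, "ty": 0, "tz": -0.021, "spin": 0},
    {"tx": 0, "ty": 0, "tz": -0.021, "spin": 0},
    {"tx": 0, "ty": 0, "tz": -0.021, "spin": 0},
  ],
)

```text
t: 15.55
ee_pos: [497.5, 78.7, 8.3]
orientation: [-3.14, 0.086, -0.0]
ft_force: [0.7, -0.9, -3.1]
width: 57.0
grasp_force: 30.0
```

Request:
apply_moves(
  targets=[
    {"tx": 0, "ty": 0, "tz": -0.0005, "spin": 0},
    {"tx": 0, "ty": 0, "tz": -0.0005, "spin": 0},
    {"tx": 0, "ty": 0, "tz": -0.0005, "spin": 0},
    {"tx": 0, "ty": 0, "tz": -0.0005, "spin": 0},
    {"tx": 0, "ty": 0, "tz": -0.0005, "spin": 0},
    {"tx": 0, "ty": 0, "tz": -0.0005, "spin": 0},
    {"tx": 0, "ty": 0, "tz": -0.0005, "spin": 0},
    {"tx": 0, "ty": 0, "tz": -0.0005, "spin": 0},
  ],
  gripper=-1,
)

```text
t: 16.35
ee_pos: [497.4, 78.6, 7.7]
orientation: [-3.14, 0.086, -0.0]
ft_force: [0.4, 0.2, 0.2]
width: 88.0
grasp_force: 0.0
```

Request:
apply_moves(
  targets=[
    {"tx": 0, "ty": 0, "tz": 0.01, "spin": 0},
    {"tx": 0, "ty": 0, "tz": 0.03, "spin": 0},
    {"tx": 0, "ty": 0, "tz": 0.06, "spin": 0},
    {"tx": 0, "ty": 0, "tz": 0.1, "spin": 0},
    {"tx": 0, "ty": 0, "tz": 0.14, "spin": 0},
    {"tx": 0, "ty": 0, "tz": 0.17, "spin": 0},
    {"tx": 0, "ty": 0, "tz": 0.18, "spin": 0},
    {"tx": 0, "ty": 0, "tz": 0.18, "spin": 0},
  ],
)

```text
t: 17.15
ee_pos: [498.2, 78.7, 189.2]
orientation: [-3.14, 0.086, -0.005]
ft_force: [0.4, -0.6, -0.5]
width: 87.8
grasp_force: 0.0
```

```bash
python3 - <<'E'
from h import *
locate('oak_stile',(499,-372,6),26)
locate('white_rail',(497,79,-3),5,take=False)
locate('blue_rail',(503,189,-3),5,take=False)
ig={c:cv2.dilate((sil(c,D['oak_stile'],(499,-372.5,6),26)>0).astype(np.uint8),np.ones((5,5)))>0 for c in('top','side')}
locate('bearers',(500,-375,6),0,take=False,ignore=ig)
save('side','side2')
E
```

```text
oak_stile top [ 500.1 -374.6    5.9] 0.032
oak_stile side [ 497.3 -373.7    6.1] 0.044
white_rail side [495.8  77.9  -2.3] 0.059
blue_rail top [458.3 224.3   9.9] 0.728
blue_rail side [501.1 187.6  -3.6] 0.036
bearers top [ 500.2 -377.9    6. ] 0.123
```

View pics/side2.png

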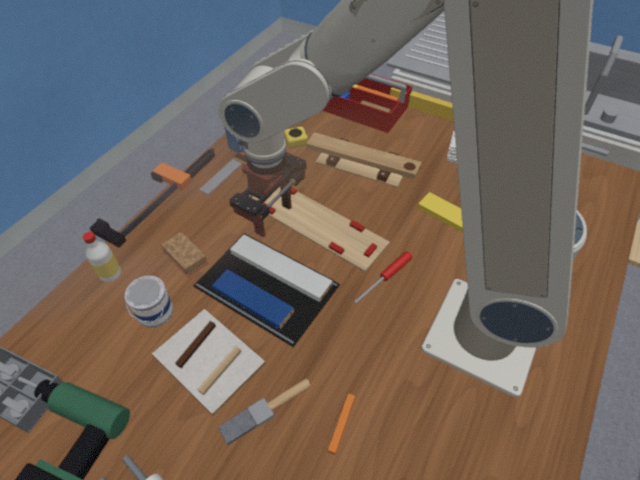

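Both rails lie side by side on the mat, white at px (283,267) and blue at (252,298). The oak is bare on the bearers at (362,155).

Request:
apply_moves(
  targets=[
    {"tx": 0, "ty": -0.045, "tz": 0, "spin": 1.1},
    {"tx": 0, "ty": -0.09, "tz": 0, "spin": 2.2},
    {"tx": 0, "ty": -0.135, "tz": 0, "spin": 3.3},
    {"tx": 0, "ty": -0.18, "tz": 0, "spin": 4.4},
    {"tx": 0, "ty": -0.225, "tz": 0, "spin": 5.5},
    {"tx": 0, "ty": -0.27, "tz": 0, "spin": 6.6},
    {"tx": 0.001, "ty": -0.315, "tz": 0, "spin": 7.7},
    {"tx": 0.0015, "ty": -0.36, "tz": 0, "spin": 9.1},
  ],
)

```text
t: 18.5
ee_pos: [498.7, -283.3, 187.7]
orientation: [3.137, 0.165, 0.0]
ft_force: [0.2, 0.5, -0.9]
width: 88.0
grasp_force: 0.0
```

Request:
apply_moves(
  targets=[
    {"tx": 0, "ty": -0.045, "tz": 0, "spin": 0},
    {"tx": 0, "ty": -0.08, "tz": 0, "spin": 0},
    {"tx": 0, "ty": -0.0925, "tz": -0.01, "spin": 0},
    {"tx": 0, "ty": -0.0925, "tz": -0.03, "spin": 0},
    {"tx": 0, "ty": -0.0925, "tz": -0.06, "spin": 0},
    {"tx": 0, "ty": -0.0925, "tz": -0.09, "spin": 0},
    {"tx": 0, "ty": -0.0925, "tz": -0.115, "spin": 0},
    {"tx": 0, "ty": -0.0925, "tz": -0.135, "spin": 0},
  ],
)

```text
t: 19.3
ee_pos: [498.1, -372.1, 50.3]
orientation: [-3.135, -0.165, 0.003]
ft_force: [0.4, 0.1, 0.4]
width: 88.3
grasp_force: 0.0
```

Request:
apply_moves(
  targets=[
    {"tx": 0, "ty": 0, "tz": -0.01, "spin": 0},
    {"tx": 0, "ty": 0, "tz": -0.016, "spin": 0},
    {"tx": 0, "ty": 0, "tz": -0.02, "spin": 0},
    {"tx": 0, "ty": 0, "tz": -0.023, "spin": 0},
    {"tx": 0, "ty": 0, "tz": -0.023, "spin": 0},
    {"tx": 0, "ty": 0, "tz": -0.023, "spin": 0},
    {"tx": 0, "ty": 0, "tz": -0.023, "spin": 0},
    {"tx": 0, "ty": 0, "tz": -0.023, "spin": 0},
  ],
)

```text
t: 20.1
ee_pos: [499.1, -374.1, 30.1]
orientation: [3.137, 0.164, 0.001]
ft_force: [0.8, 0.2, 0.1]
width: 87.8
grasp_force: 0.0
```

Request:
apply_moves(
  targets=[
    {"tx": 0, "ty": 0, "tz": 0, "spin": 0},
    {"tx": 0, "ty": 0, "tz": 0, "spin": 0},
    {"tx": 0, "ty": 0, "tz": 0, "spin": 0},
    {"tx": 0, "ty": 0, "tz": 0, "spin": 0},
    {"tx": 0, "ty": 0, "tz": 0, "spin": 0},
    {"tx": 0, "ty": 0, "tz": 0, "spin": 0},
    {"tx": 0, "ty": 0, "tz": 0, "spin": 0},
    {"tx": 0, "ty": 0, "tz": 0, "spin": 0},
  ],
  gripper=1,
)

```text
t: 20.9
ee_pos: [498.9, -373.8, 29.7]
orientation: [-3.137, -0.164, 0.0]
ft_force: [0.6, 0.5, 0.2]
width: 56.6
grasp_force: 30.0
```

Request:
apply_moves(
  targets=[
    {"tx": 0, "ty": 0, "tz": 0.005, "spin": 0},
    {"tx": 0, "ty": 0, "tz": 0.015, "spin": 0},
    {"tx": 0, "ty": 0, "tz": 0.03, "spin": 0},
    {"tx": 0, "ty": 0, "tz": 0.05, "spin": 0},
    {"tx": 0, "ty": 0, "tz": 0.075, "spin": 0},
    {"tx": 0, "ty": 0.01, "tz": 0.09, "spin": 0},
    {"tx": 0, "ty": 0.025, "tz": 0.09, "spin": 0},
    {"tx": 0, "ty": 0.05, "tz": 0.09, "spin": 0},
  ],
)

```text
t: 21.7
ee_pos: [498.9, -323.2, 120.1]
orientation: [3.137, 0.162, 0.002]
ft_force: [0.6, 0.2, -3.2]
width: 56.9
grasp_force: 30.0
```

Request:
apply_moves(
  targets=[
    {"tx": 0.002, "ty": 0.03, "tz": 0, "spin": -2},
    {"tx": 0.004, "ty": 0.06, "tz": 0, "spin": -4},
    {"tx": 0.006, "ty": 0.095, "tz": 0, "spin": -6},
    {"tx": 0.008, "ty": 0.13, "tz": 0, "spin": -8},
    {"tx": 0.01, "ty": 0.165, "tz": 0, "spin": -10},
    {"tx": 0.012, "ty": 0.195, "tz": 0, "spin": -12},
    {"tx": 0.0135, "ty": 0.215, "tz": 0, "spin": -13},
    {"tx": 0.0135, "ty": 0.22, "tz": 0, "spin": -13},
  ],
)

```text
t: 22.5
ee_pos: [511.1, -100.8, 119.0]
orientation: [-3.135, 0.188, 0.003]
ft_force: [0.0, -0.0, -4.1]
width: 56.9
grasp_force: 30.0
```

Request:
apply_moves(
  targets=[
    {"tx": 0, "ty": 0, "tz": -0.01, "spin": 0},
    {"tx": 0, "ty": 0, "tz": -0.025, "spin": 0},
    {"tx": 0, "ty": 0, "tz": -0.045, "spin": 0},
    {"tx": 0, "ty": 0, "tz": -0.06, "spin": 0},
    {"tx": 0, "ty": 0, "tz": -0.07, "spin": 0},
    {"tx": 0, "ty": 0, "tz": -0.075, "spin": 0},
    {"tx": 0, "ty": 0, "tz": -0.08, "spin": 0},
    {"tx": 0, "ty": 0, "tz": -0.08, "spin": 0},
  ],
)

```text
t: 23.3
ee_pos: [512.3, -104.1, 39.3]
orientation: [-3.136, 0.193, 0.001]
ft_force: [0.1, 0.2, -2.8]
width: 56.7
grasp_force: 30.0
```

```bash
python3 - <<'E'
from h import *
locate('oak_stile',(512,-104,-7),36)
im=save('side','side3')[130:330,190:450]; cv2.imwrite('pics/side3c.png',cv2.resize(im,None,fx=3,fy=3)[:,:,::-1])
E
```

```text
oak_stile side [ 510.5 -104.3   -7. ] 0.262
```

View pics/side3c.png

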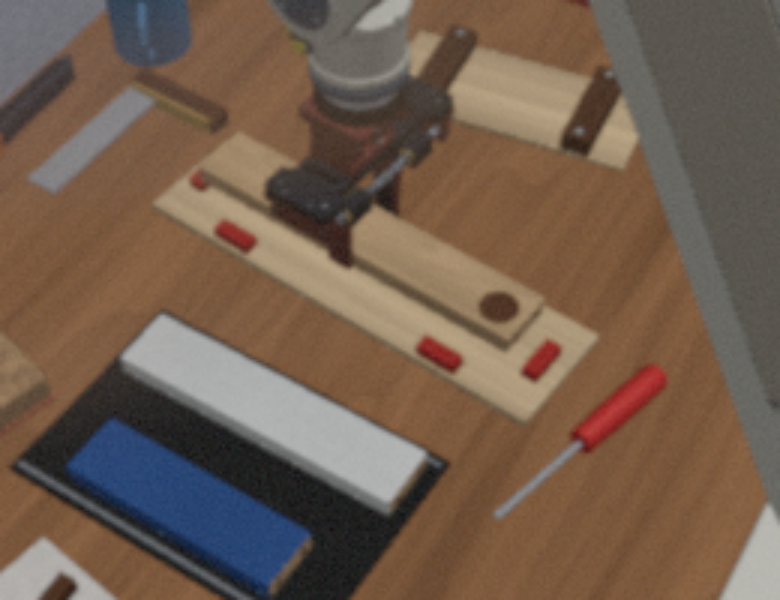

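The oak hangs level above the cradle, parallel to it and centred between the stops, so I lower it.

Request:
apply_moves(
  targets=[
    {"tx": 0, "ty": 0, "tz": -0.007, "spin": 0},
    {"tx": 0, "ty": 0, "tz": -0.014, "spin": 0},
    {"tx": 0, "ty": 0, "tz": -0.019, "spin": 0},
    {"tx": 0, "ty": 0, "tz": -0.022, "spin": 0},
    {"tx": 0, "ty": 0, "tz": -0.025, "spin": 0},
    {"tx": 0, "ty": 0, "tz": -0.027, "spin": 0},
    {"tx": 0, "ty": 0, "tz": -0.027, "spin": 0},
    {"tx": 0, "ty": 0, "tz": -0.027, "spin": 0},
  ],
)

```text
t: 24.35
ee_pos: [512.5, -103.9, 12.7]
orientation: [3.136, -0.193, 0.0]
ft_force: [0.8, -0.6, -2.0]
width: 56.7
grasp_force: 30.0
```

Request:
apply_moves(
  targets=[
    {"tx": 0, "ty": 0, "tz": 0, "spin": 0},
    {"tx": 0, "ty": 0, "tz": 0, "spin": 0},
    {"tx": 0, "ty": 0, "tz": 0, "spin": 0},
    {"tx": 0, "ty": 0, "tz": 0, "spin": 0},
    {"tx": 0, "ty": 0, "tz": 0, "spin": 0},
    {"tx": 0, "ty": 0, "tz": 0, "spin": 0},
    {"tx": 0, "ty": 0, "tz": 0, "spin": 0},
    {"tx": 0, "ty": 0, "tz": 0, "spin": 0},
  ],
  gripper=-1,
)

```text
t: 25.15
ee_pos: [512.5, -103.9, 12.7]
orientation: [-3.136, 0.192, -0.0]
ft_force: [0.5, -0.4, 0.2]
width: 88.1
grasp_force: 0.0
```

Request:
apply_moves(
  targets=[
    {"tx": 0, "ty": 0, "tz": 0.01, "spin": 0},
    {"tx": 0, "ty": 0, "tz": 0.03, "spin": 0},
    {"tx": 0, "ty": 0, "tz": 0.06, "spin": 0},
    {"tx": 0, "ty": 0, "tz": 0.09, "spin": 0},
    {"tx": 0, "ty": 0.02, "tz": 0.12, "spin": 0},
    {"tx": 0, "ty": 0.06, "tz": 0.14, "spin": 1},
    {"tx": 0, "ty": 0.1, "tz": 0.14, "spin": 2},
    {"tx": 0, "ty": 0.14, "tz": 0.14, "spin": 3},
  ],
)

```text
t: 25.95
ee_pos: [512.8, 37.3, 154.5]
orientation: [-3.139, 0.111, -0.004]
ft_force: [0.4, -0.4, -0.1]
width: 87.8
grasp_force: 0.0
```

```bash
python3 - <<'E'
from h import *
locate('oak_stile',(512,-104,-7),9)
locate('bearers',(500,-378,6),0,take=False)
locate('white_rail',(497,79,-3),5,take=False)
print(ctrl.get_obs()['ee_pos'])
save('side','side4')
E
```

```text
oak_stile top [ 513.8 -105.6   -7.1] 0.03
oak_stile side [ 508.5 -104.2   -7.3] 0.214
bearers top [ 499.5 -378.     5.6] 0.021
bearers side [ 497.6 -378.1    5.6] 0.046
white_rail side [496.1  77.7  -2.5] 0.03
[512.37840631  35.11484793 152.73016925]
```

View pics/side4.png

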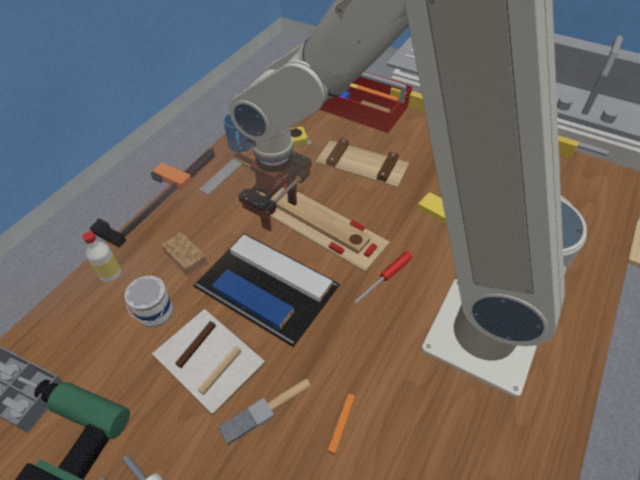

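Oak is down in the cradle between the stops at px (315,220). The bearers are now fully visible at (498.6, -378, 5.6°). White rail next.

Request:
apply_moves(
  targets=[
    {"tx": -0.008, "ty": 0.022, "tz": 0, "spin": 1},
    {"tx": -0.015, "ty": 0.0425, "tz": 0, "spin": 1},
    {"tx": -0.015, "ty": 0.0425, "tz": -0.03, "spin": 1},
    {"tx": -0.015, "ty": 0.0425, "tz": -0.07, "spin": 1},
    {"tx": -0.015, "ty": 0.0425, "tz": -0.105, "spin": 1},
    {"tx": -0.015, "ty": 0.0425, "tz": -0.13, "spin": 1},
    {"tx": -0.015, "ty": 0.0425, "tz": -0.14, "spin": 1},
    {"tx": -0.015, "ty": 0.0425, "tz": -0.144, "spin": 1},
  ],
)

```text
t: 27.2
ee_pos: [497.0, 78.0, 7.8]
orientation: [3.14, -0.085, -0.003]
ft_force: [0.3, 0.3, 0.8]
width: 87.5
grasp_force: 0.0
```

Request:
apply_moves(
  targets=[
    {"tx": 0, "ty": 0, "tz": 0, "spin": 0},
    {"tx": 0, "ty": 0, "tz": 0, "spin": 0},
    {"tx": 0, "ty": 0, "tz": 0, "spin": 0},
    {"tx": 0, "ty": 0, "tz": 0, "spin": 0},
    {"tx": 0, "ty": 0, "tz": 0, "spin": 0},
    {"tx": 0, "ty": 0, "tz": 0, "spin": 0},
    {"tx": 0, "ty": 0, "tz": 0, "spin": 0},
    {"tx": 0, "ty": 0, "tz": 0, "spin": 0},
  ],
  gripper=1,
)

```text
t: 28.0
ee_pos: [498.0, 78.7, 9.5]
orientation: [-3.14, 0.082, -0.002]
ft_force: [-0.9, -0.4, 7.7]
width: 57.0
grasp_force: 30.0
```

Request:
apply_moves(
  targets=[
    {"tx": 0, "ty": 0, "tz": 0.005, "spin": 0},
    {"tx": 0, "ty": 0, "tz": 0.015, "spin": 0},
    {"tx": 0, "ty": 0, "tz": 0.03, "spin": 0},
    {"tx": 0, "ty": 0, "tz": 0.05, "spin": 0},
    {"tx": 0, "ty": 0, "tz": 0.08, "spin": 0},
    {"tx": 0, "ty": 0, "tz": 0.11, "spin": 0},
    {"tx": 0, "ty": 0, "tz": 0.13, "spin": 0},
    {"tx": 0, "ty": 0, "tz": 0.13, "spin": 0},
  ],
)

```text
t: 28.8
ee_pos: [499.2, 78.9, 141.7]
orientation: [-3.14, 0.083, -0.009]
ft_force: [0.5, -0.7, -2.3]
width: 56.7
grasp_force: 30.0
```

Request:
apply_moves(
  targets=[
    {"tx": 0, "ty": -0.03, "tz": 0, "spin": 1.1},
    {"tx": 0, "ty": -0.075, "tz": 0, "spin": 2.2},
    {"tx": 0, "ty": -0.12, "tz": 0, "spin": 3.3},
    {"tx": 0, "ty": -0.165, "tz": 0, "spin": 4.4},
    {"tx": 0, "ty": -0.21, "tz": 0, "spin": 5.5},
    {"tx": 0, "ty": -0.255, "tz": 0, "spin": 6.6},
    {"tx": 0.001, "ty": -0.3, "tz": 0, "spin": 7.6},
    {"tx": 0.001, "ty": -0.345, "tz": 0, "spin": 8.6},
  ],
)

```text
t: 29.6
ee_pos: [497.4, -267.8, 137.4]
orientation: [-3.137, -0.154, 0.002]
ft_force: [0.9, 0.2, -1.8]
width: 56.5
grasp_force: 30.0
```

Request:
apply_moves(
  targets=[
    {"tx": 0, "ty": -0.045, "tz": 0, "spin": 0},
    {"tx": 0, "ty": -0.085, "tz": 0, "spin": 0},
    {"tx": 0, "ty": -0.1065, "tz": 0, "spin": 0},
    {"tx": 0, "ty": -0.1115, "tz": -0.01, "spin": 0},
    {"tx": 0, "ty": -0.1115, "tz": -0.03, "spin": 0},
    {"tx": 0, "ty": -0.1115, "tz": -0.055, "spin": 0},
    {"tx": 0, "ty": -0.1115, "tz": -0.075, "spin": 0},
    {"tx": 0, "ty": -0.1115, "tz": -0.09, "spin": 0},
  ],
)

```text
t: 30.4
ee_pos: [497.3, -375.3, 46.1]
orientation: [-3.135, -0.154, 0.004]
ft_force: [-0.1, 0.2, -3.3]
width: 57.1
grasp_force: 30.0
```

Request:
apply_moves(
  targets=[
    {"tx": 0, "ty": 0, "tz": -0.006, "spin": 0},
    {"tx": 0, "ty": 0, "tz": -0.01, "spin": 0},
    {"tx": 0, "ty": 0, "tz": -0.013, "spin": 0},
    {"tx": 0, "ty": 0, "tz": -0.015, "spin": 0},
    {"tx": 0, "ty": 0, "tz": -0.017, "spin": 0},
    {"tx": 0, "ty": 0, "tz": -0.018, "spin": 0},
    {"tx": 0, "ty": 0, "tz": -0.018, "spin": 0},
    {"tx": 0, "ty": 0, "tz": -0.018, "spin": 0},
  ],
)

```text
t: 31.2
ee_pos: [498.5, -378.0, 30.9]
orientation: [3.138, 0.153, 0.0]
ft_force: [-0.3, -0.6, -2.2]
width: 57.0
grasp_force: 30.0
```

Request:
apply_moves(
  targets=[
    {"tx": 0, "ty": 0, "tz": -0.0005, "spin": 0},
    {"tx": 0, "ty": 0, "tz": -0.0005, "spin": 0},
    {"tx": 0, "ty": 0, "tz": -0.001, "spin": 0},
    {"tx": 0, "ty": 0, "tz": -0.001, "spin": 0},
    {"tx": 0, "ty": 0, "tz": -0.001, "spin": 0},
    {"tx": 0, "ty": 0, "tz": -0.001, "spin": 0},
    {"tx": 0, "ty": 0, "tz": -0.001, "spin": 0},
    {"tx": 0, "ty": 0, "tz": -0.001, "spin": 0},
  ],
)

```text
t: 32.0
ee_pos: [498.5, -378.0, 30.5]
orientation: [3.138, 0.153, 0.0]
ft_force: [-2.7, 1.5, 6.5]
width: 56.7
grasp_force: 30.0
```

Request:
apply_moves(
  targets=[
    {"tx": 0, "ty": 0, "tz": 0, "spin": 0},
    {"tx": 0, "ty": 0, "tz": 0, "spin": 0},
    {"tx": 0, "ty": 0, "tz": 0, "spin": 0},
    {"tx": 0, "ty": 0, "tz": 0, "spin": 0},
    {"tx": 0, "ty": 0, "tz": 0, "spin": 0},
    {"tx": 0, "ty": 0, "tz": 0, "spin": 0},
    {"tx": 0, "ty": 0, "tz": 0, "spin": 0},
    {"tx": 0, "ty": 0, "tz": 0, "spin": 0},
  ],
  gripper=-1,
)

```text
t: 32.8
ee_pos: [498.4, -377.9, 29.7]
orientation: [3.138, 0.153, 0.0]
ft_force: [0.6, 0.2, -0.5]
width: 87.9
grasp_force: 0.0
```

Request:
apply_moves(
  targets=[
    {"tx": 0, "ty": 0, "tz": 0.01, "spin": 0},
    {"tx": 0, "ty": 0, "tz": 0.03, "spin": 0},
    {"tx": 0, "ty": 0, "tz": 0.06, "spin": 0},
    {"tx": 0, "ty": 0, "tz": 0.09, "spin": 0},
    {"tx": 0, "ty": 0.02, "tz": 0.13, "spin": 0},
    {"tx": 0, "ty": 0.06, "tz": 0.15, "spin": 8},
    {"tx": 0, "ty": 0.1, "tz": 0.16, "spin": 16},
    {"tx": 0, "ty": 0.14, "tz": 0.16, "spin": 24},
  ],
)

```text
t: 33.6
ee_pos: [499.3, -237.2, 192.5]
orientation: [3.033, 0.809, 0.005]
ft_force: [0.4, 0.1, -0.3]
width: 87.4
grasp_force: 0.0
```

```bash
python3 - <<'E'
from h import *
locate('white_rail',(498,-378,5.6),26)
locate('oak_stile',(512,-104,-7),9,take=False)
locate('blue_rail',(503,189,-3),5,take=False)
im=ctrl.get_image('top'); c=im[180:320,100:260]
cv2.imwrite('pics/sticks.png',cv2.resize(c,None,fx=4,fy=4,interpolation=cv2.INTER_CUBIC)[:,:,::-1])
print(ctrl.get_obs()['ee_pos'],ctrl.get_obs()['orientation'])
E
```

```text
white_rail side [ 497.3 -378.3    5.8] 0.125
oak_stile top [ 512.6 -105.    -7.1] 0.038
oak_stile side [ 511.7 -104.1   -7.5] 0.036
blue_rail top [503.8 187.5  -3.8] 0.037
blue_rail side [501.6 187.4  -3.2] 0.031
[ 498.4099746  -238.91874795  189.54021974] [ 3.03825104e+00  7.98998843e-01 -1.40952546e-04]
```

View pics/sticks.png

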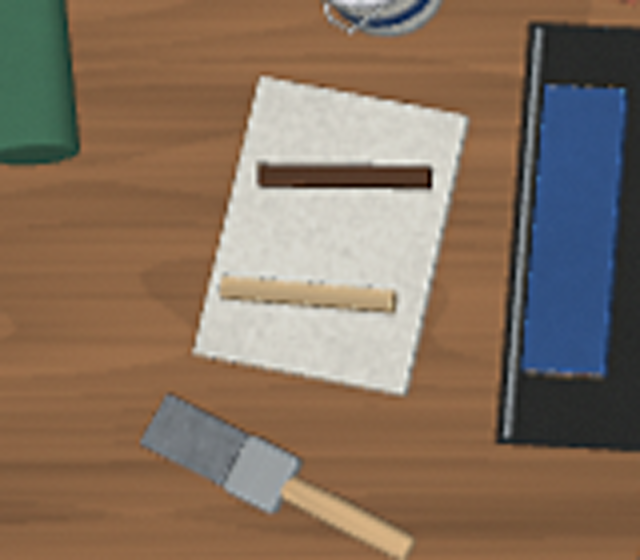

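Pale stick at crop (308,294) and dark at (345,176), which agrees with the fits. White is on the bearers; oak and blue haven't moved. Dark stick first.

Request:
apply_moves(
  targets=[
    {"tx": 0.005, "ty": 0.035, "tz": 0, "spin": 3.8},
    {"tx": 0.01, "ty": 0.075, "tz": 0, "spin": 7.6},
    {"tx": 0.015, "ty": 0.115, "tz": 0, "spin": 11.4},
    {"tx": 0.02, "ty": 0.155, "tz": 0, "spin": 15.2},
    {"tx": 0.025, "ty": 0.195, "tz": 0, "spin": 19},
    {"tx": 0.03, "ty": 0.235, "tz": 0, "spin": 22.8},
    {"tx": 0.036, "ty": 0.275, "tz": 0, "spin": 26.6},
    {"tx": 0.042, "ty": 0.315, "tz": 0, "spin": 30.4},
  ],
)

```text
t: 34.85
ee_pos: [540.8, 78.0, 189.5]
orientation: [2.72, 1.572, -0.0]
ft_force: [-0.3, 0.1, -0.1]
width: 88.0
grasp_force: 0.0
```

Request:
apply_moves(
  targets=[
    {"tx": 0, "ty": 0.04, "tz": 0, "spin": 4},
    {"tx": 0, "ty": 0.08, "tz": 0, "spin": 8},
    {"tx": 0, "ty": 0.12, "tz": 0, "spin": 12},
    {"tx": 0, "ty": 0.16, "tz": 0, "spin": 16},
    {"tx": 0, "ty": 0.2, "tz": 0, "spin": 20},
    {"tx": 0, "ty": 0.24, "tz": 0, "spin": 24},
    {"tx": 0, "ty": 0.265, "tz": 0, "spin": 28},
    {"tx": 0, "ty": 0.2715, "tz": 0, "spin": 30},
  ],
)

```text
t: 35.65
ee_pos: [540.8, 350.6, 189.2]
orientation: [-2.218, -2.224, -0.0]
ft_force: [0.5, -0.6, -0.3]
width: 87.6
grasp_force: 0.0
```

Request:
apply_moves(
  targets=[
    {"tx": 0, "ty": 0, "tz": -0.03, "spin": 0},
    {"tx": 0, "ty": 0, "tz": -0.07, "spin": 0},
    {"tx": 0, "ty": 0, "tz": -0.11, "spin": 0},
    {"tx": 0, "ty": 0, "tz": -0.14, "spin": 0},
    {"tx": 0, "ty": 0, "tz": -0.16, "spin": 0},
    {"tx": 0, "ty": 0, "tz": -0.17, "spin": 0},
    {"tx": 0, "ty": 0, "tz": -0.174, "spin": 0},
    {"tx": 0, "ty": 0, "tz": -0.174, "spin": 0},
  ],
)

```text
t: 36.45
ee_pos: [540.9, 348.2, 15.8]
orientation: [2.223, 2.22, 0.0]
ft_force: [-0.4, -0.2, -1.1]
width: 87.9
grasp_force: 0.0
```

Request:
apply_moves(
  targets=[
    {"tx": 0, "ty": 0, "tz": 0, "spin": 0},
    {"tx": 0, "ty": 0, "tz": 0, "spin": 0},
    {"tx": 0, "ty": 0, "tz": 0, "spin": 0},
    {"tx": 0, "ty": 0, "tz": 0, "spin": 0},
    {"tx": 0, "ty": 0, "tz": 0, "spin": 0},
    {"tx": 0, "ty": 0, "tz": 0, "spin": 0},
    {"tx": 0, "ty": 0, "tz": 0, "spin": 0},
    {"tx": 0, "ty": 0, "tz": 0, "spin": 0},
  ],
  gripper=1,
)

```text
t: 37.25
ee_pos: [540.4, 348.6, 15.6]
orientation: [-2.222, -2.221, 0.0]
ft_force: [0.6, -0.4, 0.3]
width: 27.5
grasp_force: 0.0
```

Request:
apply_moves(
  targets=[
    {"tx": 0, "ty": 0, "tz": 0, "spin": 0},
    {"tx": 0, "ty": 0, "tz": 0, "spin": 0},
    {"tx": 0, "ty": 0, "tz": 0, "spin": 0},
    {"tx": 0, "ty": 0, "tz": 0.005, "spin": 0},
    {"tx": 0, "ty": 0, "tz": 0.02, "spin": 0},
    {"tx": 0, "ty": 0, "tz": 0.05, "spin": 0},
    {"tx": 0, "ty": 0, "tz": 0.09, "spin": 0},
    {"tx": 0, "ty": 0, "tz": 0.12, "spin": 0},
  ],
)

```text
t: 38.05
ee_pos: [541.0, 349.0, 139.1]
orientation: [2.222, 2.221, 0.004]
ft_force: [-0.1, 0.0, -0.3]
width: 14.8
grasp_force: 30.0
```

Request:
apply_moves(
  targets=[
    {"tx": 0, "ty": -0.035, "tz": 0, "spin": 0.6},
    {"tx": 0, "ty": -0.08, "tz": 0, "spin": 1.2},
    {"tx": 0, "ty": -0.125, "tz": 0, "spin": 1.8},
    {"tx": 0, "ty": -0.17, "tz": 0, "spin": 2.4},
    {"tx": 0, "ty": -0.215, "tz": 0, "spin": 3},
    {"tx": 0, "ty": -0.26, "tz": 0, "spin": 3.6},
    {"tx": 0, "ty": -0.305, "tz": 0, "spin": 4.2},
    {"tx": 0, "ty": -0.35, "tz": 0, "spin": 5.6},
  ],
)

```text
t: 38.85
ee_pos: [540.6, -3.1, 137.1]
orientation: [2.109, 2.327, 0.002]
ft_force: [1.1, -1.2, -0.6]
width: 14.9
grasp_force: 30.0
```

Request:
apply_moves(
  targets=[
    {"tx": 0.003, "ty": -0.045, "tz": 0, "spin": 0},
    {"tx": 0.006, "ty": -0.09, "tz": 0, "spin": 0},
    {"tx": 0.009, "ty": -0.135, "tz": 0, "spin": 0},
    {"tx": 0.012, "ty": -0.18, "tz": 0, "spin": 0},
    {"tx": 0.015, "ty": -0.225, "tz": 0, "spin": 0},
    {"tx": 0.018, "ty": -0.27, "tz": 0, "spin": 0},
    {"tx": 0.02, "ty": -0.315, "tz": 0, "spin": 0},
    {"tx": 0.02, "ty": -0.35, "tz": 0, "spin": 0},
  ],
)

```text
t: 39.65
ee_pos: [560.6, -354.3, 137.3]
orientation: [2.11, 2.324, 0.0]
ft_force: [-0.2, 0.0, 0.2]
width: 15.1
grasp_force: 30.0
```

Request:
apply_moves(
  targets=[
    {"tx": 0, "ty": -0.015, "tz": -0.005, "spin": 0},
    {"tx": 0, "ty": -0.0205, "tz": -0.02, "spin": 0},
    {"tx": 0, "ty": -0.0205, "tz": -0.045, "spin": 0},
    {"tx": 0, "ty": -0.0205, "tz": -0.065, "spin": 0},
    {"tx": 0, "ty": -0.0205, "tz": -0.075, "spin": 0},
    {"tx": 0, "ty": -0.0205, "tz": -0.081, "spin": 0},
    {"tx": 0, "ty": -0.0205, "tz": -0.084, "spin": 0},
    {"tx": 0, "ty": -0.0205, "tz": -0.084, "spin": 0},
  ],
)

```text
t: 40.45
ee_pos: [560.7, -371.6, 51.9]
orientation: [2.11, 2.327, 0.0]
ft_force: [0.8, -0.5, 0.4]
width: 14.9
grasp_force: 30.0
```

Request:
apply_moves(
  targets=[
    {"tx": 0, "ty": 0, "tz": -0.0005, "spin": 0},
    {"tx": 0, "ty": 0, "tz": -0.001, "spin": 0},
    {"tx": 0, "ty": 0, "tz": -0.0015, "spin": 0},
    {"tx": 0, "ty": 0, "tz": -0.002, "spin": 0},
    {"tx": 0, "ty": 0, "tz": -0.002, "spin": 0},
    {"tx": 0, "ty": 0, "tz": -0.002, "spin": 0},
    {"tx": 0, "ty": 0, "tz": -0.002, "spin": 0},
    {"tx": 0, "ty": 0, "tz": -0.002, "spin": 0},
  ],
)

```text
t: 41.25
ee_pos: [560.4, -371.9, 49.7]
orientation: [-2.111, -2.327, 0.0]
ft_force: [-0.2, 0.4, -0.5]
width: 14.6
grasp_force: 30.0
```

Request:
apply_moves(
  targets=[
    {"tx": 0, "ty": 0, "tz": 0, "spin": 0},
    {"tx": 0, "ty": 0, "tz": 0, "spin": 0},
    {"tx": 0, "ty": 0, "tz": 0, "spin": 0},
    {"tx": 0, "ty": 0, "tz": 0, "spin": 0},
    {"tx": 0, "ty": 0, "tz": 0, "spin": 0},
    {"tx": 0, "ty": 0, "tz": 0, "spin": 0},
    {"tx": 0, "ty": 0, "tz": 0, "spin": 0},
    {"tx": 0, "ty": 0, "tz": 0, "spin": 0},
  ],
  gripper=-1,
)

```text
t: 42.05
ee_pos: [560.4, -371.9, 49.7]
orientation: [2.111, 2.327, -0.0]
ft_force: [-0.2, -0.1, -0.6]
width: 75.4
grasp_force: 0.0
```

Request:
apply_moves(
  targets=[
    {"tx": 0, "ty": 0, "tz": 0.005, "spin": 0},
    {"tx": 0, "ty": 0, "tz": 0.015, "spin": 0},
    {"tx": 0, "ty": 0, "tz": 0.035, "spin": 0},
    {"tx": 0, "ty": 0, "tz": 0.06, "spin": 0},
    {"tx": 0, "ty": 0, "tz": 0.09, "spin": 0},
    {"tx": 0, "ty": 0.02, "tz": 0.12, "spin": 0},
    {"tx": -0.01, "ty": 0.055, "tz": 0.14, "spin": 0},
    {"tx": -0.02, "ty": 0.095, "tz": 0.14, "spin": 0},
  ],
)

```text
t: 42.85
ee_pos: [542.2, -277.7, 194.0]
orientation: [2.107, 2.32, 0.003]
ft_force: [-0.1, 0.5, -1.0]
width: 87.6
grasp_force: 0.0
```

```bash
python3 - <<'E'
from h import *
locate('dark_stick',(560,-372,95.6),46)
im=ctrl.get_image('top')[150:330,320:500]
cv2.imwrite('pics/p5.png',cv2.resize(im,None,fx=3.3,fy=3.3,interpolation=cv2.INTER_CUBIC)[:,:,::-1])
E
```

```text
dark_stick side [ 559.6 -366.    96.5] 0.307
```

View pics/p5.png

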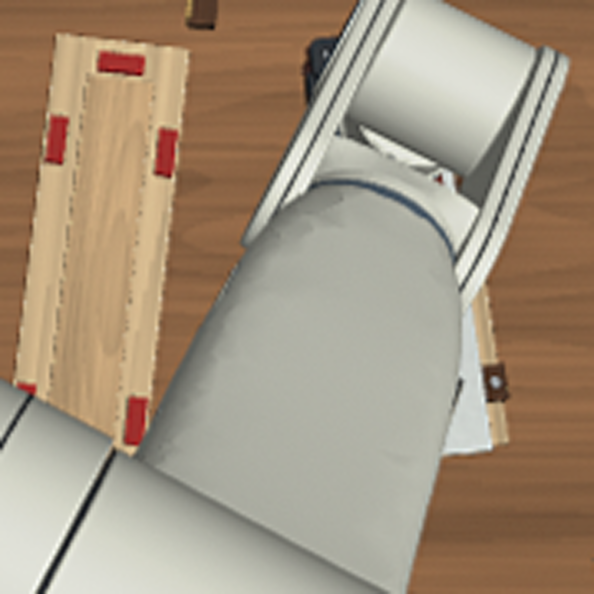

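The oak sits in the cradle; the arm hides the stick here, so I'll check once it's clear. Now the pale stick.

Request:
apply_moves(
  targets=[
    {"tx": -0.005, "ty": 0.04, "tz": 0, "spin": -1},
    {"tx": -0.01, "ty": 0.082, "tz": 0, "spin": -2},
    {"tx": -0.015, "ty": 0.124, "tz": 0, "spin": -3},
    {"tx": -0.02, "ty": 0.166, "tz": 0, "spin": -4},
    {"tx": -0.025, "ty": 0.208, "tz": 0, "spin": -5},
    {"tx": -0.03, "ty": 0.25, "tz": 0, "spin": -6},
    {"tx": -0.035, "ty": 0.292, "tz": 0, "spin": -7},
    {"tx": -0.04, "ty": 0.334, "tz": 0, "spin": -8},
  ],
)

```text
t: 43.9
ee_pos: [501.2, 57.9, 189.7]
orientation: [2.27, 2.171, 0.001]
ft_force: [1.7, 1.1, 0.1]
width: 87.9
grasp_force: 0.0
```

Request:
apply_moves(
  targets=[
    {"tx": -0.005, "ty": 0.042, "tz": 0, "spin": -1},
    {"tx": -0.01, "ty": 0.084, "tz": 0, "spin": -2},
    {"tx": -0.015, "ty": 0.126, "tz": 0, "spin": -2.2},
    {"tx": -0.02, "ty": 0.168, "tz": 0, "spin": -2.2},
    {"tx": -0.025, "ty": 0.21, "tz": 0, "spin": -2.2},
    {"tx": -0.03, "ty": 0.252, "tz": 0, "spin": -2.2},
    {"tx": -0.036, "ty": 0.292, "tz": 0, "spin": -2.2},
    {"tx": -0.043, "ty": 0.315, "tz": 0, "spin": -2.2},
  ],
)

```text
t: 44.7
ee_pos: [458.6, 374.8, 189.6]
orientation: [2.309, 2.13, 0.002]
ft_force: [0.3, -1.1, -0.2]
width: 87.8
grasp_force: 0.0
```

```bash
python3 - <<'E'
from h import *
locate('dark_stick',(560,-372,95.6),46)
im=ctrl.get_image('top')[150:330,390:510]
cv2.imwrite('pics/p6.png',cv2.resize(im,None,fx=3.3,fy=3.3,interpolation=cv2.INTER_CUBIC)[:,:,::-1])
E
```

```text
dark_stick top [ 563.3 -374.5   95. ] 0.135
```

Request:
apply_moves(
  targets=[
    {"tx": 0, "ty": 0, "tz": -0.03, "spin": 0},
    {"tx": 0, "ty": 0, "tz": -0.07, "spin": 0},
    {"tx": 0, "ty": 0, "tz": -0.11, "spin": 0},
    {"tx": 0, "ty": 0, "tz": -0.14, "spin": 0},
    {"tx": 0, "ty": 0, "tz": -0.16, "spin": 0},
    {"tx": 0, "ty": 0, "tz": -0.17, "spin": 0},
    {"tx": 0, "ty": 0, "tz": -0.174, "spin": 0},
    {"tx": 0, "ty": 0, "tz": -0.174, "spin": 0},
  ],
)

```text
t: 45.75
ee_pos: [458.0, 371.7, 15.9]
orientation: [2.31, 2.129, 0.0]
ft_force: [0.6, 0.3, -0.1]
width: 87.8
grasp_force: 0.0
```

View pics/p6.png

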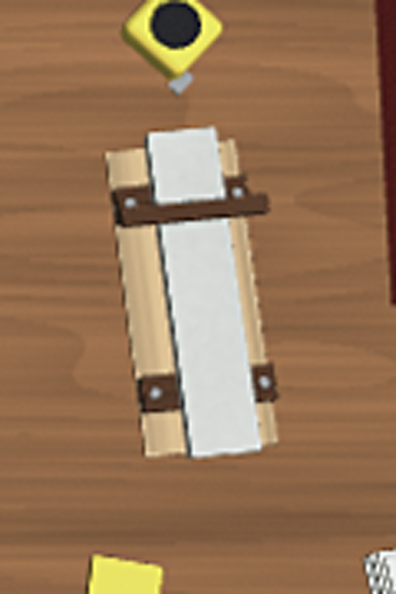

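The dark stick lies crosswise on the white rail at crop (190,207). Gripping the pale stick.

Request:
apply_moves(
  targets=[
    {"tx": 0, "ty": 0, "tz": 0, "spin": 0},
    {"tx": 0, "ty": 0, "tz": 0, "spin": 0},
    {"tx": 0, "ty": 0, "tz": 0, "spin": 0},
    {"tx": 0, "ty": 0, "tz": 0, "spin": 0},
    {"tx": 0, "ty": 0, "tz": 0, "spin": 0},
    {"tx": 0, "ty": 0, "tz": 0, "spin": 0},
    {"tx": 0, "ty": 0, "tz": 0, "spin": 0},
    {"tx": 0, "ty": 0, "tz": 0, "spin": 0},
  ],
  gripper=1,
)

```text
t: 46.55
ee_pos: [457.3, 372.1, 15.6]
orientation: [-2.309, -2.13, 0.0]
ft_force: [-0.3, -0.1, 0.3]
width: 27.5
grasp_force: 0.0
```

Request:
apply_moves(
  targets=[
    {"tx": 0, "ty": 0, "tz": 0, "spin": 0},
    {"tx": 0, "ty": 0, "tz": 0, "spin": 0},
    {"tx": 0, "ty": 0, "tz": 0, "spin": 0},
    {"tx": 0, "ty": 0, "tz": 0.005, "spin": 0},
    {"tx": 0, "ty": 0, "tz": 0.02, "spin": 0},
    {"tx": 0, "ty": 0, "tz": 0.05, "spin": 0},
    {"tx": 0, "ty": 0, "tz": 0.09, "spin": 0},
    {"tx": 0, "ty": 0, "tz": 0.12, "spin": 0},
  ],
)

```text
t: 47.35
ee_pos: [457.9, 372.5, 138.9]
orientation: [2.309, 2.13, 0.003]
ft_force: [0.7, 0.9, -0.6]
width: 14.7
grasp_force: 30.0
```

Request:
apply_moves(
  targets=[
    {"tx": 0, "ty": -0.035, "tz": 0, "spin": 1.2},
    {"tx": 0, "ty": -0.08, "tz": 0, "spin": 2.4},
    {"tx": 0, "ty": -0.125, "tz": 0, "spin": 3.6},
    {"tx": 0, "ty": -0.17, "tz": 0, "spin": 4.8},
    {"tx": 0, "ty": -0.215, "tz": 0, "spin": 6},
    {"tx": 0, "ty": -0.26, "tz": 0, "spin": 7.2},
    {"tx": 0, "ty": -0.305, "tz": 0, "spin": 8.6},
    {"tx": 0, "ty": -0.35, "tz": 0, "spin": 10.2},
  ],
)

```text
t: 48.15
ee_pos: [457.5, 20.4, 137.0]
orientation: [2.108, 2.327, 0.002]
ft_force: [0.9, -0.4, -0.3]
width: 14.7
grasp_force: 30.0
```

Request:
apply_moves(
  targets=[
    {"tx": -0.003, "ty": -0.045, "tz": 0, "spin": 0},
    {"tx": -0.006, "ty": -0.09, "tz": 0, "spin": 0},
    {"tx": -0.009, "ty": -0.135, "tz": 0, "spin": 0},
    {"tx": -0.012, "ty": -0.18, "tz": 0, "spin": 0},
    {"tx": -0.015, "ty": -0.225, "tz": 0, "spin": 0},
    {"tx": -0.018, "ty": -0.27, "tz": 0, "spin": 0},
    {"tx": -0.0205, "ty": -0.315, "tz": 0, "spin": 0},
    {"tx": -0.0205, "ty": -0.36, "tz": 0, "spin": 0},
  ],
)

```text
t: 48.95
ee_pos: [436.4, -339.9, 137.1]
orientation: [2.111, 2.325, 0.0]
ft_force: [0.6, 0.7, 0.2]
width: 14.6
grasp_force: 30.0
```

Request:
apply_moves(
  targets=[
    {"tx": 0, "ty": -0.03, "tz": 0, "spin": 0},
    {"tx": 0, "ty": -0.044, "tz": -0.01, "spin": 0},
    {"tx": 0, "ty": -0.0465, "tz": -0.03, "spin": 0},
    {"tx": 0, "ty": -0.0465, "tz": -0.055, "spin": 0},
    {"tx": 0, "ty": -0.0465, "tz": -0.07, "spin": 0},
    {"tx": 0, "ty": -0.0465, "tz": -0.078, "spin": 0},
    {"tx": 0, "ty": -0.0465, "tz": -0.082, "spin": 0},
    {"tx": 0, "ty": -0.0465, "tz": -0.084, "spin": 0},
  ],
)

```text
t: 49.75
ee_pos: [437.3, -384.2, 51.9]
orientation: [2.11, 2.327, 0.0]
ft_force: [-0.1, 0.6, -0.3]
width: 14.9
grasp_force: 30.0
```

Request:
apply_moves(
  targets=[
    {"tx": 0, "ty": 0, "tz": -0.0005, "spin": 0},
    {"tx": 0, "ty": 0, "tz": -0.001, "spin": 0},
    {"tx": 0, "ty": 0, "tz": -0.0015, "spin": 0},
    {"tx": 0, "ty": 0, "tz": -0.002, "spin": 0},
    {"tx": 0, "ty": 0, "tz": -0.002, "spin": 0},
    {"tx": 0, "ty": 0, "tz": -0.002, "spin": 0},
    {"tx": 0, "ty": 0, "tz": -0.002, "spin": 0},
    {"tx": 0, "ty": 0, "tz": -0.002, "spin": 0},
  ],
)

```text
t: 50.55
ee_pos: [436.9, -384.4, 49.7]
orientation: [2.111, 2.327, 0.0]
ft_force: [-0.2, 0.1, -0.7]
width: 15.0
grasp_force: 30.0
```

Request:
apply_moves(
  targets=[
    {"tx": 0, "ty": 0, "tz": 0, "spin": 0},
    {"tx": 0, "ty": 0, "tz": 0, "spin": 0},
    {"tx": 0, "ty": 0, "tz": 0, "spin": 0},
    {"tx": 0, "ty": 0, "tz": 0, "spin": 0},
    {"tx": 0, "ty": 0, "tz": 0, "spin": 0},
    {"tx": 0, "ty": 0, "tz": 0, "spin": 0},
    {"tx": 0, "ty": 0, "tz": 0, "spin": 0},
    {"tx": 0, "ty": 0, "tz": 0, "spin": 0},
  ],
  gripper=-1,
)

```text
t: 51.35
ee_pos: [436.9, -384.4, 49.7]
orientation: [2.111, 2.327, -0.0]
ft_force: [0.2, -0.1, 0.9]
width: 75.4
grasp_force: 0.0
```

Request:
apply_moves(
  targets=[
    {"tx": 0, "ty": 0, "tz": 0.005, "spin": 0},
    {"tx": 0, "ty": 0, "tz": 0.015, "spin": 0},
    {"tx": 0, "ty": 0, "tz": 0.035, "spin": 0},
    {"tx": 0, "ty": 0, "tz": 0.06, "spin": 0},
    {"tx": 0, "ty": 0, "tz": 0.09, "spin": 0},
    {"tx": 0, "ty": 0.02, "tz": 0.12, "spin": -8},
    {"tx": 0.01, "ty": 0.055, "tz": 0.14, "spin": -16},
    {"tx": 0.02, "ty": 0.095, "tz": 0.14, "spin": -24},
  ],
)

```text
t: 52.15
ee_pos: [458.7, -290.3, 193.8]
orientation: [2.55, 1.823, 0.004]
ft_force: [0.3, 0.5, -0.1]
width: 87.7
grasp_force: 0.0
```

Request:
apply_moves(
  targets=[
    {"tx": 0.005, "ty": 0.035, "tz": 0, "spin": -6},
    {"tx": 0.01, "ty": 0.07, "tz": 0, "spin": -12},
    {"tx": 0.015, "ty": 0.105, "tz": 0, "spin": -18},
    {"tx": 0.02, "ty": 0.14, "tz": 0, "spin": -24},
    {"tx": 0.025, "ty": 0.175, "tz": 0, "spin": -30},
    {"tx": 0.03, "ty": 0.21, "tz": 0, "spin": -36},
    {"tx": 0.035, "ty": 0.245, "tz": 0, "spin": -42},
    {"tx": 0.0405, "ty": 0.28, "tz": 0, "spin": -48},
  ],
)

```text
t: 52.95
ee_pos: [497.6, -8.0, 190.7]
orientation: [3.076, 0.635, 0.002]
ft_force: [0.2, 0.1, -0.4]
width: 88.0
grasp_force: 0.0
```

Request:
apply_moves(
  targets=[
    {"tx": 0.006, "ty": 0.04, "tz": 0, "spin": -5},
    {"tx": 0.006, "ty": 0.08, "tz": 0, "spin": -10},
    {"tx": 0.006, "ty": 0.12, "tz": 0, "spin": -15},
    {"tx": 0.006, "ty": 0.16, "tz": 0, "spin": -20},
    {"tx": 0.006, "ty": 0.188, "tz": 0, "spin": -25},
    {"tx": 0.006, "ty": 0.198, "tz": 0, "spin": -26.7},
    {"tx": 0.006, "ty": 0.198, "tz": 0, "spin": -26.7},
    {"tx": 0.006, "ty": 0.198, "tz": 0, "spin": -26.7},
  ],
)

```text
t: 53.75
ee_pos: [503.3, 188.5, 190.2]
orientation: [3.14, -0.083, 0.001]
ft_force: [0.4, 0.2, -0.3]
width: 87.7
grasp_force: 0.0
```

```bash
python3 - <<'E'
from h import *
locate('dark_stick',(560,-372,95.6),46)
locate('pale_stick',(437,-384,95.6),46,take=False)
locate('white_rail',(498,-378,5.6),26,take=False)
o=ctrl.get_obs(); print(o['ee_pos'],o['orientation'])
im=ctrl.get_image('top')[150:330,300:510]
cv2.imwrite('pics/p7.png',cv2.resize(im,None,fx=3.3,fy=3.3,interpolation=cv2.INTER_CUBIC)[:,:,::-1])
E
```

```text
dark_stick top [ 562.5 -371.2   95.6] 0.189
dark_stick side [ 560.4 -371.3   96.3] 0.115
pale_stick top [ 439.2 -386.6   95.7] 0.098
pale_stick side [ 436.7 -384.5   96. ] 0.105
white_rail top [ 499.5 -380.     6. ] 0.167
white_rail side [ 496.2 -379.     6.4] 0.208
[503.48648121 188.17007588 189.70980657] [ 3.14039032e+00 -8.66082526e-02 -3.63117415e-05]
```

View pics/p7.png

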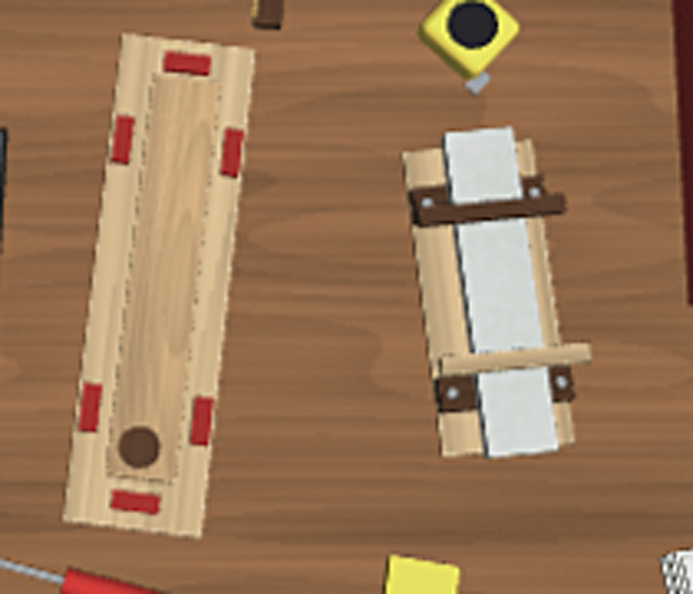

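Both sticks lie crosswise on the white rail, the dark one at crop (488,207) and the pale one at (515,358). The oak is in the cradle. Now the blue rail.

Request:
apply_moves(
  targets=[
    {"tx": 0, "ty": 0, "tz": -0.04, "spin": 0},
    {"tx": 0, "ty": 0, "tz": -0.08, "spin": 0},
    {"tx": 0, "ty": 0, "tz": -0.12, "spin": 0},
    {"tx": 0, "ty": 0, "tz": -0.15, "spin": 0},
    {"tx": 0, "ty": 0, "tz": -0.168, "spin": 0},
    {"tx": 0, "ty": 0, "tz": -0.177, "spin": 0},
    {"tx": 0, "ty": 0, "tz": -0.181, "spin": 0},
    {"tx": 0, "ty": 0, "tz": -0.181, "spin": 0},
  ],
)

```text
t: 55.0
ee_pos: [503.7, 188.7, 8.8]
orientation: [-3.14, 0.086, -0.0]
ft_force: [0.4, 0.1, -0.4]
width: 87.9
grasp_force: 0.0
```

Request:
apply_moves(
  targets=[
    {"tx": 0, "ty": 0, "tz": 0, "spin": 0},
    {"tx": 0, "ty": 0, "tz": 0, "spin": 0},
    {"tx": 0, "ty": 0, "tz": 0, "spin": 0},
    {"tx": 0, "ty": 0, "tz": 0, "spin": 0},
    {"tx": 0, "ty": 0, "tz": 0, "spin": 0},
    {"tx": 0, "ty": 0, "tz": 0, "spin": 0},
    {"tx": 0, "ty": 0, "tz": 0, "spin": 0},
    {"tx": 0, "ty": 0, "tz": 0, "spin": 0},
  ],
  gripper=1,
)

```text
t: 55.8
ee_pos: [503.7, 188.7, 9.1]
orientation: [-3.14, 0.086, -0.001]
ft_force: [0.4, -1.0, 5.8]
width: 57.1
grasp_force: 30.0
```

Request:
apply_moves(
  targets=[
    {"tx": 0, "ty": 0, "tz": 0.005, "spin": 0},
    {"tx": 0, "ty": 0, "tz": 0.015, "spin": 0},
    {"tx": 0, "ty": 0, "tz": 0.03, "spin": 0},
    {"tx": 0, "ty": 0, "tz": 0.05, "spin": 0},
    {"tx": 0, "ty": 0, "tz": 0.08, "spin": 0},
    {"tx": 0, "ty": 0, "tz": 0.11, "spin": 0},
    {"tx": 0, "ty": 0, "tz": 0.13, "spin": 0},
    {"tx": 0, "ty": 0, "tz": 0.13, "spin": 0},
  ],
)

```text
t: 56.6
ee_pos: [505.4, 189.3, 142.4]
orientation: [-3.138, 0.086, -0.01]
ft_force: [0.3, -0.4, -1.4]
width: 56.8
grasp_force: 30.0
```

Request:
apply_moves(
  targets=[
    {"tx": 0, "ty": -0.03, "tz": 0, "spin": 1.1},
    {"tx": 0, "ty": -0.075, "tz": 0, "spin": 2.2},
    {"tx": 0, "ty": -0.12, "tz": 0, "spin": 3.3},
    {"tx": 0, "ty": -0.165, "tz": 0, "spin": 4.4},
    {"tx": 0, "ty": -0.21, "tz": 0, "spin": 5.5},
    {"tx": -0.001, "ty": -0.255, "tz": 0, "spin": 6.6},
    {"tx": -0.003, "ty": -0.3, "tz": 0, "spin": 7.7},
    {"tx": -0.0045, "ty": -0.345, "tz": 0, "spin": 8.9},
  ],
)

```text
t: 57.4
ee_pos: [497.8, -158.0, 138.0]
orientation: [-3.137, -0.159, 0.002]
ft_force: [1.1, -0.3, -1.2]
width: 56.4
grasp_force: 30.0
```

Request:
apply_moves(
  targets=[
    {"tx": 0, "ty": -0.045, "tz": 0, "spin": 0},
    {"tx": 0, "ty": -0.09, "tz": 0, "spin": 0},
    {"tx": 0, "ty": -0.135, "tz": 0, "spin": 0},
    {"tx": 0, "ty": -0.175, "tz": 0, "spin": 0},
    {"tx": 0, "ty": -0.205, "tz": 0, "spin": 0},
    {"tx": 0, "ty": -0.218, "tz": -0.01, "spin": 0},
    {"tx": 0, "ty": -0.2215, "tz": -0.03, "spin": 0},
    {"tx": 0, "ty": -0.2215, "tz": -0.05, "spin": 0},
  ],
)

```text
t: 58.2
ee_pos: [498.3, -377.6, 87.0]
orientation: [-3.137, -0.157, 0.001]
ft_force: [0.2, -0.2, -2.3]
width: 56.7
grasp_force: 30.0
```

Request:
apply_moves(
  targets=[
    {"tx": 0, "ty": 0, "tz": -0.007, "spin": 0},
    {"tx": 0, "ty": 0, "tz": -0.013, "spin": 0},
    {"tx": 0, "ty": 0, "tz": -0.017, "spin": 0},
    {"tx": 0, "ty": 0, "tz": -0.02, "spin": 0},
    {"tx": 0, "ty": 0, "tz": -0.021, "spin": 0},
    {"tx": 0, "ty": 0, "tz": -0.022, "spin": 0},
    {"tx": 0, "ty": 0, "tz": -0.022, "spin": 0},
    {"tx": 0, "ty": 0, "tz": -0.022, "spin": 0},
  ],
)

```text
t: 59.0
ee_pos: [499.1, -378.0, 67.0]
orientation: [3.137, 0.158, 0.001]
ft_force: [-0.7, 0.2, -2.1]
width: 56.8
grasp_force: 30.0
```

Request:
apply_moves(
  targets=[
    {"tx": 0, "ty": 0, "tz": -0.0005, "spin": 0},
    {"tx": 0, "ty": 0, "tz": -0.001, "spin": 0},
    {"tx": 0, "ty": 0, "tz": -0.001, "spin": 0},
    {"tx": 0, "ty": 0, "tz": -0.0015, "spin": 0},
    {"tx": 0, "ty": 0, "tz": -0.0015, "spin": 0},
    {"tx": 0, "ty": 0, "tz": -0.0015, "spin": 0},
    {"tx": 0, "ty": 0, "tz": -0.0015, "spin": 0},
    {"tx": 0, "ty": 0, "tz": -0.0015, "spin": 0},
  ],
)

```text
t: 59.8
ee_pos: [498.9, -377.9, 65.2]
orientation: [3.138, 0.158, 0.0]
ft_force: [0.7, -0.6, -1.6]
width: 56.8
grasp_force: 30.0
```

```bash
python3 - <<'E'
from h import *
im=save('side','side8')[90:230,270:470]
cv2.imwrite('pics/p8.png',cv2.resize(im,None,fx=4,fy=4,interpolation=cv2.INTER_CUBIC)[:,:,::-1])
E
```

```text
(no output)
```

View pics/p8.png

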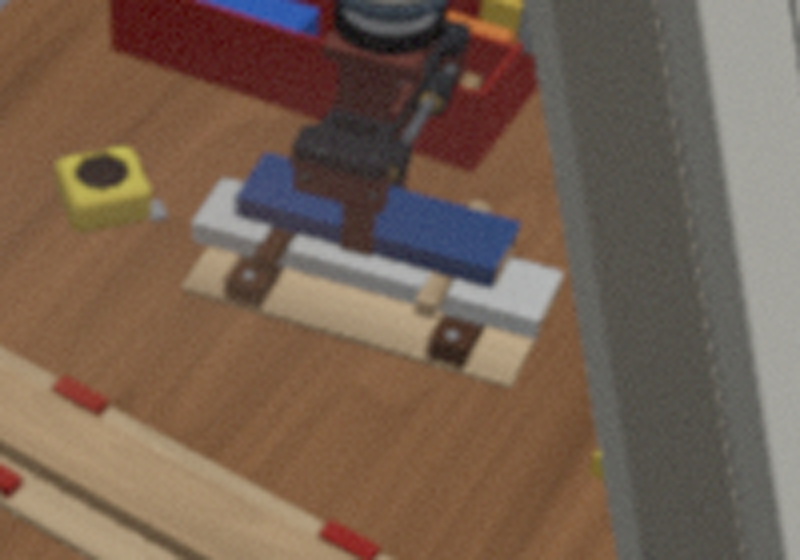

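The blue rail hangs square over both sticks (crop (378,215)), just above contact. I'll ease it down, then release.

Request:
apply_moves(
  targets=[
    {"tx": 0, "ty": 0, "tz": -0.0005, "spin": 0},
    {"tx": 0, "ty": 0, "tz": -0.0005, "spin": 0},
    {"tx": 0, "ty": 0, "tz": -0.0008, "spin": 0},
    {"tx": 0, "ty": 0, "tz": -0.0008, "spin": 0},
    {"tx": 0, "ty": 0, "tz": -0.001, "spin": 0},
    {"tx": 0, "ty": 0, "tz": -0.001, "spin": 0},
    {"tx": 0, "ty": 0, "tz": -0.001, "spin": 0},
    {"tx": 0, "ty": 0, "tz": -0.001, "spin": 0},
  ],
)

```text
t: 60.65
ee_pos: [499.0, -377.9, 65.1]
orientation: [3.137, 0.158, 0.0]
ft_force: [-2.6, 2.8, 8.0]
width: 56.6
grasp_force: 30.0
```

Request:
apply_moves(
  targets=[
    {"tx": 0, "ty": 0, "tz": 0, "spin": 0},
    {"tx": 0, "ty": 0, "tz": 0, "spin": 0},
    {"tx": 0, "ty": 0, "tz": 0, "spin": 0},
    {"tx": 0, "ty": 0, "tz": 0, "spin": 0},
    {"tx": 0, "ty": 0, "tz": 0, "spin": 0},
    {"tx": 0, "ty": 0, "tz": 0, "spin": 0},
    {"tx": 0, "ty": 0, "tz": 0, "spin": 0},
    {"tx": 0, "ty": 0, "tz": 0, "spin": 0},
  ],
  gripper=-1,
)

```text
t: 61.45
ee_pos: [498.9, -377.9, 64.1]
orientation: [-3.138, -0.158, 0.0]
ft_force: [1.0, -0.2, 0.2]
width: 87.9
grasp_force: 0.0
```

Request:
apply_moves(
  targets=[
    {"tx": 0, "ty": 0, "tz": 0.005, "spin": 0},
    {"tx": 0, "ty": 0, "tz": 0.015, "spin": 0},
    {"tx": 0, "ty": 0, "tz": 0.035, "spin": 0},
    {"tx": 0, "ty": 0, "tz": 0.06, "spin": 0},
    {"tx": 0, "ty": 0, "tz": 0.09, "spin": 0},
    {"tx": 0, "ty": 0.02, "tz": 0.12, "spin": 0},
    {"tx": 0, "ty": 0.055, "tz": 0.13, "spin": 0},
    {"tx": 0, "ty": 0.095, "tz": 0.13, "spin": 0},
  ],
)

```text
t: 62.25
ee_pos: [500.2, -283.4, 197.5]
orientation: [3.135, 0.155, 0.007]
ft_force: [1.5, 0.9, -0.7]
width: 88.2
grasp_force: 0.0
```

Request:
apply_moves(
  targets=[
    {"tx": 0, "ty": 0.045, "tz": 0, "spin": 0},
    {"tx": 0, "ty": 0.09, "tz": 0, "spin": 0},
    {"tx": 0, "ty": 0.135, "tz": 0, "spin": 0},
    {"tx": 0, "ty": 0.18, "tz": 0, "spin": 0},
    {"tx": 0, "ty": 0.225, "tz": 0, "spin": 0},
    {"tx": 0, "ty": 0.27, "tz": 0, "spin": 0},
    {"tx": 0, "ty": 0.315, "tz": 0, "spin": 0},
    {"tx": 0, "ty": 0.35, "tz": 0, "spin": 0},
  ],
)

```text
t: 63.05
ee_pos: [498.8, 69.4, 195.3]
orientation: [-3.137, -0.16, -0.002]
ft_force: [1.0, -0.1, 0.2]
width: 87.6
grasp_force: 0.0
```

```bash
python3 - <<'E'
from h import *
locate('blue_rail',(498.8,-378,5.7),61)
locate('oak_stile',(512,-104,-7),9,take=False)
im=ctrl.get_image('top')[150:330,300:510]; im2=ctrl.get_image('side')[90:230,270:480]
a=cv2.resize(im2,(600,400)); b=cv2.resize(im,None,fx=.95,fy=.95)
cv2.imwrite('pics/p9.png',np.vstack([a,np.pad(b,((0,0),(0,600-b.shape[1]),(0,0)))])[:,:,::-1])
E
```

```text
blue_rail top [ 499.5 -380.     5.7] 0.03
blue_rail side [ 496.5 -379.2    5.9] 0.036
oak_stile top [ 512.7 -104.4   -7.1] 0.046
oak_stile side [ 511.1 -105.2   -7.7] 0.199
```

View pics/p9.png

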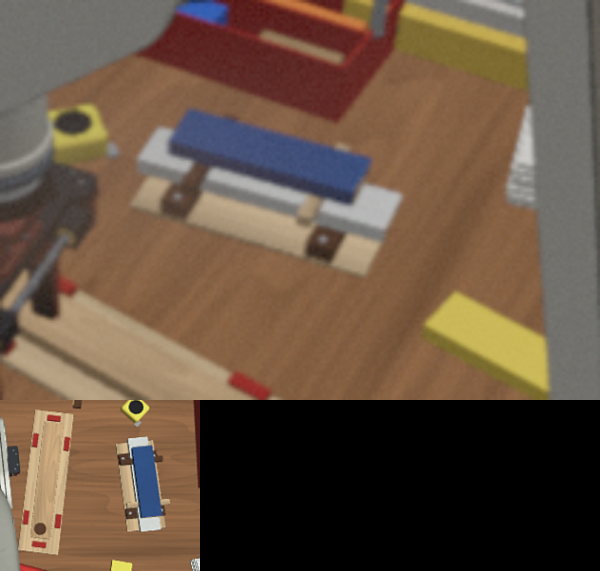

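The blue rail rests on both sticks, square over the white one (picture (270,155)), with the gripper clear and the oak in the cradle. Handing in.

```bash
python3 -c "
from workcell import ctrl
print(ctrl.close_job())"
```

```text
the job is handed in; nothing more can be done
None
```

I carried out every step and handed the job in at about 63 s; no verdict came back, but the last pictures show the oak stile in the cradle and blue over white on the bearers with the two sticks crosswise between them.

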